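Load and start the jar mill

TASK

Load the jar mill behind the hot plate and set it going: draw back the bolt at its open end, lay each of the white lidded mill jars on its side on the two rollers and slide it along them under the guard until it is wholly inside, then push the bolt fully home so that no jar can walk out, and last throw the start lever. There are two or three mill jars. Leave the other jars and tins where they are.

Things in the scene. Friction and masses are not known exactly. Their poses are not given: they have to be found in the camera images.
- mill: jar mill fixed behind the hot plate, base 104 x 420 mm. Origin: centre of the base's underside, on the bench; y along the two rollers to the grey motor housing (roughly left), x away from the robot, z up. Rollers 20 mm thick, axes at x = -0.019 and 0.019, 32 mm high, from y = -0.193 to 0.128; a jar lying on them lies at x = 0, its axis 65 mm high; it slides along them at a light push
- mouth (a point): centre of the guard's open mouth, at mill y = -0.100, height 65 mm; axes as the mill's. Guard: clear channel from here 234 mm on (mill +y) to an end plate at mill y = 0.134, 66 mm wide inside, its two lips 97 mm high (5 mm over a lying jar) with a 44 mm slot between them along the top, for fingers. It takes 3 jars end to end with 18 mm to spare; each pushes on those before it
- bay (a point): middle of the loading bay, at mill y = -0.160, height 65 mm; axes as the mill's: bare rollers, open above and at both sides, from the bolt (mill y = -0.113) to a 38 mm high bearing plate at mill y = -0.197. At the bolt, posts up to 97 mm high stand at mill x = -0.059 to -0.045 and 0.041 to 0.051, y = -0.126 to -0.100
- mill_jar_1: lidded mill jar, a closed cylinder 56 mm in diameter and 72 mm long, about 0.26 kg, white ceramic with two black rubber bands and a knurled steel lid; body, bands and lid all count as 56 mm thick. It starts upright on the bench, lid up. Origin at its centre (36 mm above the bench when standing); its z axis is the axis of the cylinder, pointing to the lid. Absent in some runs
- mill_jar_2: lidded mill jar, a closed cylinder 56 mm in diameter and 72 mm long, about 0.26 kg, white ceramic with two black rubber bands and a knurled steel lid; body, bands and lid all count as 56 mm thick. It starts upright on the bench, lid up. Origin at its centre (36 mm above the bench when standing); its z axis is the axis of the cylinder, pointing to the lid. Absent in some runs
- mill_jar_3: lidded mill jar, a closed cylinder 56 mm in diameter and 72 mm long, about 0.26 kg, white ceramic with two black rubber bands and a knurled steel lid; body, bands and lid all count as 56 mm thick. It starts upright on the bench, lid up. Origin at its centre (36 mm above the bench when standing); its z axis is the axis of the cylinder, pointing to the lid. Absent in some runs
- bolt (a joint): round steel slide bolt across the guard's mouth, 13 mm thick, axis 82 mm above the bench at mill y = -0.113. 0 = fully home (shut), 0.070 = fully drawn back towards the robot (along the mill's -x), in m; fully drawn back its tip stands 4 mm clear of the side of a lying jar. It stays where it is left; about 2 N to move
- bolt_knob (a point): middle of the bolt's black upright knob (18 mm thick, 28 mm tall, its top 127 mm above the bench), to pinch from above; it moves with the bolt along the mill's x axis, from mill x = -0.069 (home) to -0.139 (drawn back)
- start (a joint): start lever on top of the motor housing: 0 = off, leaning to the robot; 1.0 rad = on, leaning away (mill +x). It pivots at mill x = 0, y = 0.177, 122 mm above the bench, about the mill's y axis, and stays where it is left; about 1 N at its tip to move
- start_tip (a point): centre of the black ball (26 mm thick) at the end of the start lever, 55 mm from its pivot; about 170 mm above the bench, 26 mm nearer the robot than the pivot when off and 26 mm farther when on
- jar_steel: tall lidded pigment jar with a paper band, 78 mm in diameter, 107 mm tall, loose; not part of the work, leave it alone. Origin at the centre of its underside
- tin_plum: small open tin of set plum-coloured wax, 58 mm wide, 50 mm tall, loose; leave it alone. Origin at the centre of its underside
- tin_oxide: small open tin of set rust-red wax, 59 mm wide, 45 mm tall, loose; leave it alone. Origin at the centre of its underside

How it is judged:
By the outcome, as a careful person would: the job done as asked, in the order asked, and still so for the second after the job is handed in, with the robot touching nothing.
Of mill_jar_1, mill_jar_2, mill_jar_3 only 2 to 3 are there at a start; the rules pass over those that are not, and their reading is None.
At some moment in a run one of mill_jar_1, mill_jar_2, mill_jar_3 may be knocked a few centimetres aside while the robot is not near it.
It also fails if it takes over 210 s, if anything falls off the work surface, if the arm or the gripper's body presses on something with over 40 N, if the wrist force passes 120 N, or if a joint passes its speed limit or range.

ROBOT

A 6-joint arm with a two-finger parallel gripper is mounted at the origin on the work surface; the furniture and walls round the work are solid. World frame = base frame: x ahead of the robot, y to its left, z up, the work surface at z = 0. Lengths are in m, angles in rad, forces in N, time in s.
With the tool pointing down it reaches from about 0.275 to 0.975 m from the base axis. Payload 8.4 kg.
Tool frame: the origin (TCP) lies at the very end of the fingers, on their centre line; the grasp point (between the pads) lies 19 mm behind it; z points along the fingers, y is the direction in which the jaws open and shut (so a half turn about z gives the same grasp; the last joint's range is limited). The gripper opens to 92 mm and grips with 3 to 60 N. Pads are 20 mm wide; open, the fingers measure 128 mm over their backs; the gripper's body (75 mm by 189 mm) begins 69 mm behind the grasp point.
Start: joints at [1.132, 0.353, 1.633, -0, 1.155, -0.002], TCP at [0.264, 0.566, 0.215] pointing down, gripper open.
Joint ranges: [-2.63, 2.63], [-0.92, 2.1], [0.06, 2.66], [-1.3, 4.44], [0, 2.69], [-3.02, 3.02]. Speed limits (rad/s): [2.22, 2.22, 2.79, 3.14, 3.14, 3.14].

INTERFACE

Orientations are given as a rotation vector (axis times angle).
In Python, from workcell import ctrl gives the robot as it stands.
- The arm moves only by the tool drive_tool, never from a script. Its argument "rows" is a list that holds one entry, the list of rows, each a list of 4 numbers: the shift along the world's x, y, z in cm, then the turn about the world's z in degrees. A call has 1 to 5 rows; each row shifts and turns the commanded pose from where the row before left it; what a row does not reach is not made up. A row lasts 1/8 s, in which the tool goes at most 62.5 mm and 10.7 degrees, less where a joint would pass 70% of its speed; a pose out of reach is approached as far as the arm can. A call with a gripper value outside its range is refused whole. "claw" is the closure in counts, from 0 (fully open) to 255 (shut), set as the call begins (left out, the last holds). The fingers move at their own pace and stop on an object; the grip force is fixed at half the most. Time passes only in rows, so rows that do not move let the fingers close. It gives the time, the measured TCP pose, the force and the opening at its end, in the units of the state.
- ctrl.read_state(): the state, without advancing time (a new reading comes with each control period).
- ctrl.snapshot(name): name is "scene" or "side" or "wrist"; returns a dict with "img" (384x512x3 uint8, blue, green, red), "camera_matrix" (3x3 intrinsics, pixels), "k1" (the pictures are not rectified: a ray, as slopes to the right and down, at radius r is drawn at 1 + k1 r^2 times it, then the intrinsics apply), "camera_from_world" (4x4, takes a point from world to camera coordinates). Camera axes: x right, y down, z forward; pixel columns grow to the right and rows downward; lengths in m; the calibration is good to about 2 mm. A picture is of the moment at which its call begins. There is no depth.
- ctrl.hand_in(): hands the job in, once; it reports no verdict.
The state is a dict: "clock": time; "joints": joint angles; "joint_vel": joint speeds; "tau": joint torques, N m; "tool_pos": TCP position; "ee_rot": TCP orientation; "force": force on the tool from outside, world axes, zero at the start; "torque": the same for the moment, N m; "width": opening from 0.0 (shut) to 1.0 (fully open).
Only numpy, scipy, OpenCV 4.12 (cv2) and the standard library are available. Lean on these libraries where they do the work, as an engineer would, in place of code of your own. Each camera call takes 0.05 s, during which the arm holds its last target.

## Working session

There is one attempt and no reset: what is moved stays moved. The work goes in short steps, Python scripts to look and compute and a tool call to move; the robot and the scene stay as the last step left them, time stands still between calls to the robot, and variables do not carry over. Pictures are saved under pics/ and viewed, and the job is handed in when it is done.

Besides the shell and the picture viewer there is one more tool, called as a command line: name --argument value ..., lists and objects as JSON in quotes. drive_tool: Moves the arm, as the interface text tells. Its arguments: {"type":"object","properties":{"rows":{"type":"array","items":{"type":"array","items":{"type":"array","items":{"type":"number"}}}},"claw":{"type":"number"}},"required":["rows"]}

```bash
ls; mkdir -p pics; cat > h.py <<'E'
import numpy as np, cv2
from workcell import ctrl
from scipy.spatial.transform import Rotation as R
def snap(n,f):
    s=ctrl.snapshot(n); cv2.imwrite('pics/'+f,s['img']); np.savez('pics/'+f+'.npz',K=s['camera_matrix'],k1=s['k1'],T=s['camera_from_world'],img=s['img']); return s
def load(f):
    d=np.load('pics/'+f+'.npz'); return dict(camera_matrix=d['K'],k1=float(d['k1']),camera_from_world=d['T'],img=d['img'])
def ray(s,u,v):
    K=s['camera_matrix'];k=s['k1']
    p=np.array([(u-K[0,2])/K[0,0],(v-K[1,2])/K[1,1]]);q=p.copy()
    for _ in range(50): q=p/(1+k*(q@q))
    T=s['camera_from_world'];Rm=T[:3,:3];c=-Rm.T@T[:3,3]
    return c,Rm.T@np.array([q[0],q[1],1])
def atz(s,u,v,z):
    c,d=ray(s,u,v); return c+d*(z-c[2])/d[2]
def proj(s,P):
    P=np.atleast_2d(P);T=s['camera_from_world'];K=s['camera_matrix']
    c=P@T[:3,:3].T+T[:3,3];q=c[:,:2]/c[:,2:];r2=(q**2).sum(1,keepdims=True);q=q*(1+s['k1']*r2)
    return np.c_[q[:,0]*K[0,0]+K[0,2],q[:,1]*K[1,1]+K[1,2]]
E
python3 - <<'E'
from h import *
for n in ['scene','side','wrist']:
    s=snap(n,n+'0.png'); c,_=ray(s,256,192); print(n,c.round(3),s['k1'])
    cv2.imwrite('pics/'+n+'0b.png',cv2.resize(s['img'],(800,600),interpolation=cv2.INTER_CUBIC))
s=ctrl.read_state();print({k:np.round(v,3) for k,v in s.items()})
E
```

```text
pics
scene [-0.008 -0.949  0.837] 0.0374792196825539
side [-0.028 -0.836  0.775] 0.017473068775836743
wrist [0.205 0.596 0.384] -0.06293731067133808
{'clock': np.float64(0.15), 'joints': array([ 1.132,  0.353,  1.634, -0.   ,  1.155, -0.002]), 'joint_vel': array([-0.001, -0.   , -0.001, -0.001, -0.001, -0.   ]), 'tau': array([ 1.0000e-03, -5.9421e+01, -3.3447e+01,  7.0000e-02,  2.0000e-02,
       -0.0000e+00]), 'tool_pos': array([0.264, 0.566, 0.214]), 'ee_rot': array([-6.810e-01, -3.067e+00,  2.000e-03]), 'force': array([-0.997, -0.095, -0.31 ]), 'torque': array([ 0.034,  0.041, -0.001]), 'width': np.float64(0.995)}
```

View pics/scene0b.png

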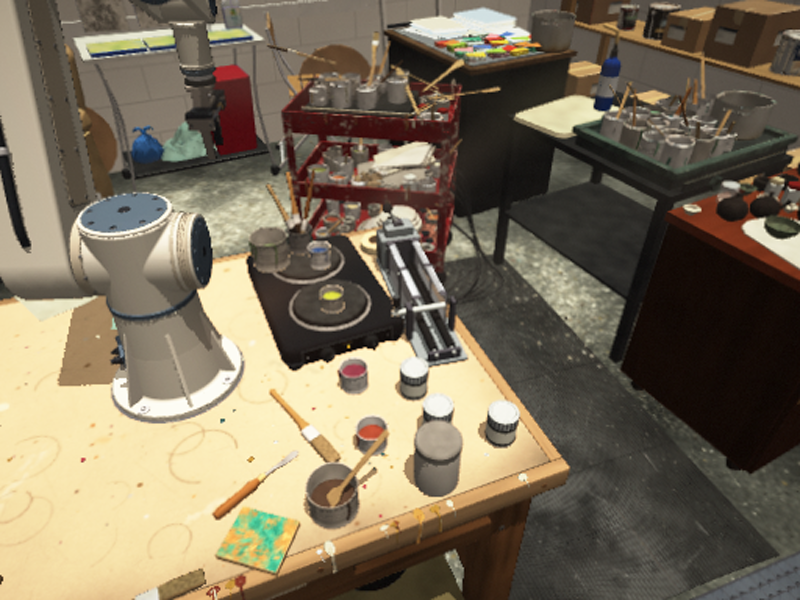

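View pics/side0b.png

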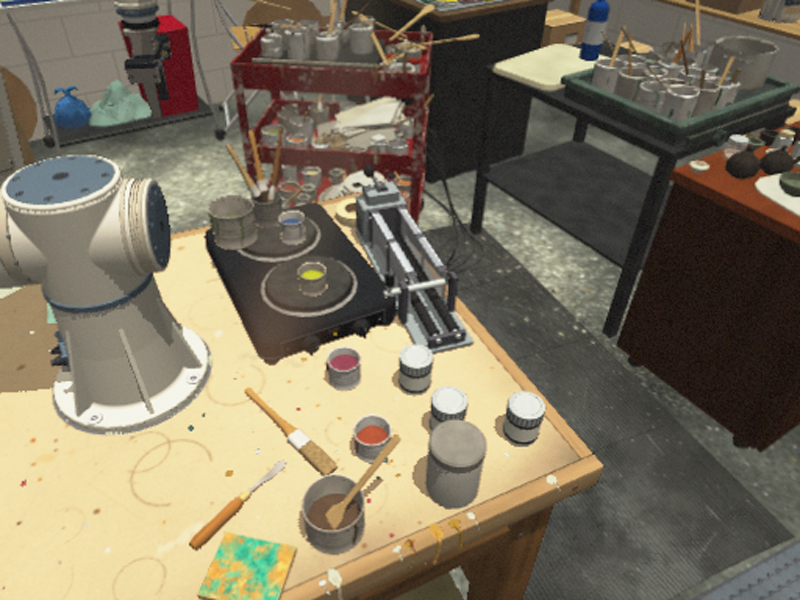

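View pics/wrist0b.png

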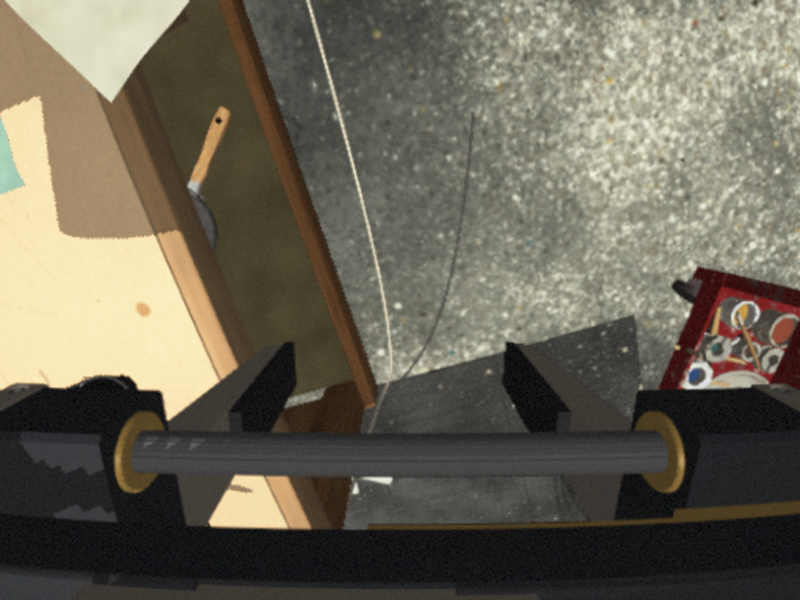

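Three mill jars, left to right in the scene view, at about (413,378), (437,412) and (502,422) in the 800 px picture. The mill runs from about (400,225) to (440,350). I'll enlarge the crops to measure.

```bash
python3 - <<'E'
from h import *
def crop(f,x0,y0,w,h,k,o):
    im=cv2.imread('pics/'+f)[y0:y0+h,x0:x0+w]; im=cv2.resize(im,None,fx=k,fy=k,interpolation=cv2.INTER_CUBIC)
    for i in range(0,w,20): cv2.putText(im,str(x0+i),(i*k,8),0,.3,(0,0,255),1); cv2.line(im,(i*k,0),(i*k,h*k),(0,0,255) if 0 else (90,90,200),1) if i%20==0 else 0
    for i in range(0,h,20): cv2.putText(im,str(y0+i),(0,i*k+8),0,.3,(0,0,255),1); cv2.line(im,(0,i*k),(w*k,i*k),(90,90,200),1)
    cv2.imwrite('pics/'+o,im)
crop('scene0.png',230,125,80,110,5,'c1.png')
crop('side0.png',215,95,95,130,4,'c2.png')
crop('scene0.png',200,215,150,110,5,'c3.png')
crop('side0.png',200,210,160,120,5,'c4.png')
E
```

```text
(no output)
```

View pics/c1.png

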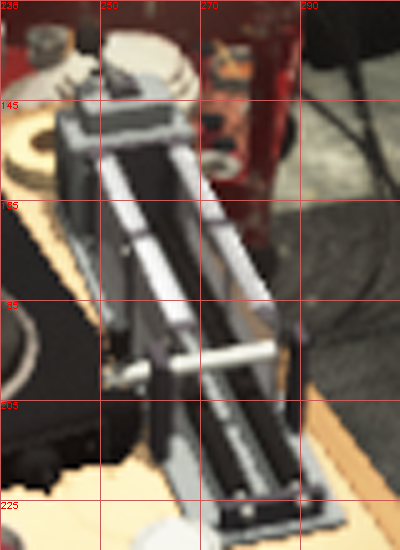

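View pics/c2.png

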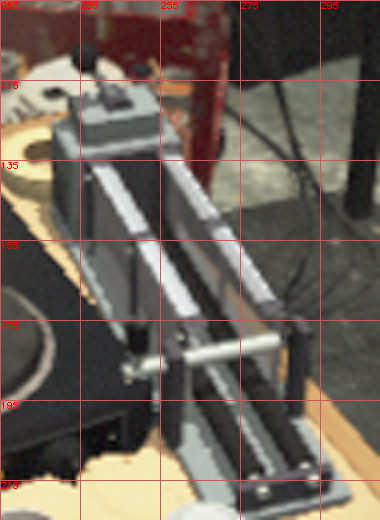

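View pics/c3.png

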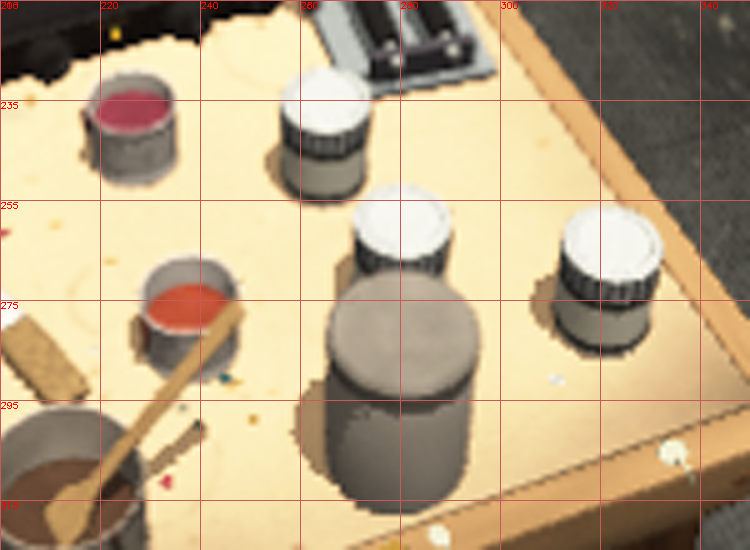

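View pics/c4.png

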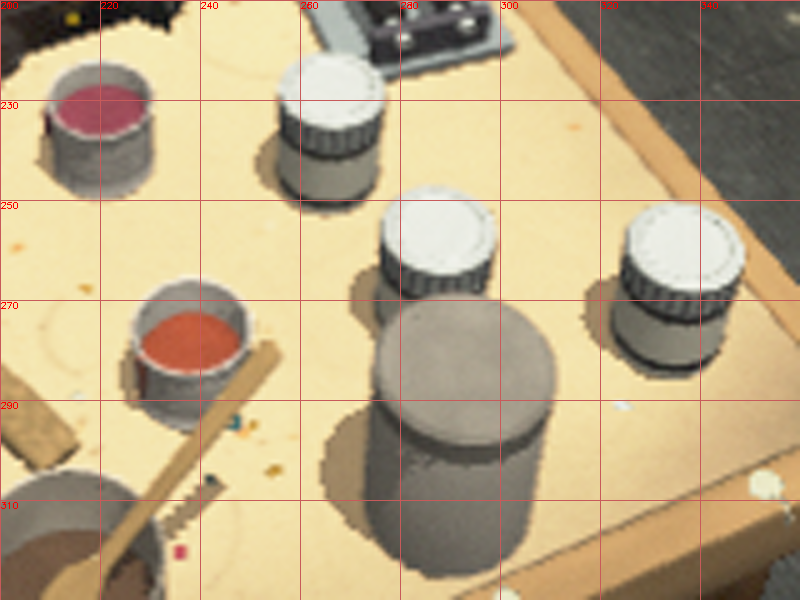

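```bash
cat > fit.py <<'E'
from h import *
from scipy.optimize import least_squares
S={'a':load('scene0.png'),'b':load('side0.png')}
def tri(pa,pb,z=None):
    f=lambda p:np.r_[proj(S['a'],p)[0]-pa,proj(S['b'],p)[0]-pb]
    r=least_squares(f,[.6,-.2,.07]);return r.x,r.fun
for n,pa,pb,z in [('A',(265.2,235.2),(266.2,228),.072),('B',(280.4,259.4),(287.6,256.2),.072),('C',(322.2,263.6),(336.8,259.6),.072),('steel',(280.6,281.6),(293,284),.107),('plum',(226.6,236),(220,229),.05),('oxide',(238,273),(238.4,272),.045)]:
    print(n,atz(S['a'],*pa,z)[:2].round(4),atz(S['b'],*pb,z)[:2].round(4),tri(pa,pb)[0].round(3))
obs=[('a',(-.022,-.1,.097),(268.6,189.4)),('a',(.022,-.1,.097),(281.6,185)),('b',(-.022,-.1,.097),(264.5,174.25)),('b',(.022,-.1,.097),(280.5,170.5)),
('b',(-.026,.177,.170),(236,109.25)),
('a',(.052,-.21,None),(299.1,229.1)),('a',(-.052,-.21,None),(274.6,234.4)),('b',(.052,-.21,None),(302.7,219.1)),('b',(-.052,-.21,None),(278,225.2))]
def mw(p,q): 
    c,s=np.cos(p[2]),np.sin(p[2]); return np.array([p[0]+c*q[0]-s*q[1],p[1]+s*q[0]+c*q[1],p[3] if q[2] is None else q[2]])
f=lambda p:np.concatenate([proj(S[k],mw(p,q))[0]-uv for k,q,uv in obs])
r=least_squares(f,[.8,.1,0,.01],loss='soft_l1');print(r.x.round(4),np.degrees(r.x[2]));print(f(r.x).reshape(-1,2).round(1))
p=r.x
for n,q in dict(bay=(0,-.16,.065),mouth=(0,-.1,.065),knob=(-.069,-.113,.113),tip=(-.026,.177,.17),end=(0,-.21,.01)).items():
    w=mw(p,q);print(n,w.round(4),np.hypot(*w[:2]).round(3),proj(S['a'],w)[0].round(1),proj(S['b'],w)[0].round(1))
E
python3 fit.py
```

```text
A [ 0.3897 -0.2828] [ 0.3895 -0.2812] [ 0.396 -0.273  0.061]
B [ 0.3791 -0.3852] [ 0.3795 -0.3841] [ 0.382 -0.381  0.067]
C [ 0.471  -0.4532] [ 0.4706 -0.4534] [ 0.472 -0.452  0.07 ]
steel [ 0.3234 -0.4726] [ 0.3233 -0.4725] [ 0.324 -0.472  0.106]
plum [ 0.2964 -0.2093] [ 0.2987 -0.2029] [ 0.307 -0.185  0.027]
oxide [ 0.2644 -0.3502] [ 0.2685 -0.3436] [ 0.274 -0.332  0.025]
[ 0.5432 -0.0301 -0.2305 -0.0033] -13.209186998158092
[[ 0.9 -0.3]
 [ 0.3  1.9]
 [ 1.9 -0.4]
 [ 0.   0.4]
 [-0.9 -1.9]
 [ 0.8 -0.6]
 [-4.4  0.1]
 [ 0.2 -0.7]
 [-8.6  1.6]]
bay [ 0.5067 -0.1858  0.065 ] 0.54 [281.1 206.3] [281.  193.5]
mouth [ 0.5204 -0.1274  0.065 ] 0.536 [275.4 195.5] [272.9 181. ]
knob [ 0.4503 -0.1243  0.113 ] 0.467 [257.1 189.9] [252.7 175.3]
tip [0.5584 0.1482 0.17  ] 0.578 [247.1 131.6] [235.1 107.4]
end [ 0.4953 -0.2345  0.01  ] 0.548 [285.4 228.6] [286.7 219.2]
```

```bash
python3 - <<'E'
src=open('fit.py').read().replace("('a',(-.052,-.21,None),(274.6,234.4)),","").replace(",('b',(-.052,-.21,None),(278,225.2))]","]")
open('fit.py','w').write(src)
E
cat > ov.py <<'E'
def overlay(s,p,mw,x0,y0,w,h,k,o):
    import cv2,numpy as np
    from h import proj
    im=cv2.resize(s['img'][y0:y0+h,x0:x0+w],None,fx=k,fy=k,interpolation=cv2.INTER_CUBIC)
    def L(a,b,c):
        P=proj(s,np.array([mw(p,a),mw(p,b)])); P=((P-[x0,y0]+.5)*k).astype(int); cv2.line(im,tuple(map(int,P[0])),tuple(map(int,P[1])),c,1)
    for x in(-.022,.022): L((x,-.1,.097),(x,.134,.097),(0,0,255))
    for x in(-.019,.019): L((x,-.193,.042),(x,-.1,.042),(0,255,0))
    b=[(-.052,-.21,.005),(.052,-.21,.005),(.052,.21,.005),(-.052,.21,.005)]
    for i in range(4): L(b[i],b[(i+1)%4],(255,0,0))
    L((-.1,-.113,.082),(.05,-.113,.082),(0,255,255))
    L((-.069,-.113,.099),(-.069,-.113,.127),(255,0,255))
    L((0,.177,.122),(-.026,.177,.17),(255,0,255))
    cv2.imwrite('pics/'+o,im)
E
cat >> fit.py <<'E'
from ov import overlay
overlay(S['a'],p,mw,230,120,80,115,5,'o1.png')
overlay(S['b'],p,mw,215,95,100,130,5,'o2.png')
E
python3 fit.py; python3 -c "
import cv2,numpy as np
a=cv2.imread('pics/o1.png');b=cv2.imread('pics/o2.png');b=b[:600];a=cv2.copyMakeBorder(a,0,600-a.shape[0] if a.shape[0]<600 else 0,0,0,0)[:600];cv2.imwrite('pics/o12.png',np.hstack([a[:600],b[:600]])[:,:800])
c=np.hstack([a[:575],cv2.resize(b,(0,0),fx=.8,fy=.8)[:0] if 0 else b[:575]]);print(c.shape);cv2.imwrite('pics/o12.png',cv2.resize(c,(800,int(c.shape[0]*800/c.shape[1]))))"
```

```text
A [ 0.3897 -0.2828] [ 0.3895 -0.2812] [ 0.396 -0.273  0.061]
B [ 0.3791 -0.3852] [ 0.3795 -0.3841] [ 0.382 -0.381  0.067]
C [ 0.471  -0.4532] [ 0.4706 -0.4534] [ 0.472 -0.452  0.07 ]
steel [ 0.3234 -0.4726] [ 0.3233 -0.4725] [ 0.324 -0.472  0.106]
plum [ 0.2964 -0.2093] [ 0.2987 -0.2029] [ 0.307 -0.185  0.027]
oxide [ 0.2644 -0.3502] [ 0.2685 -0.3436] [ 0.274 -0.332  0.025]
[ 0.5429 -0.0302 -0.2429 -0.0041] -13.919292364450504
[[ 0.5 -0.2]
 [-0.1  2.1]
 [ 1.4 -0.3]
 [-0.4  0.6]
 [-0.4 -2. ]
 [ 0.1 -0. ]
 [-0.6 -0. ]]
bay [ 0.5044 -0.1855  0.065 ] 0.537 [280.5 206.5] [280.3 193.8]
mouth [ 0.5189 -0.1273  0.065 ] 0.534 [275.  195.6] [272.5 181.2]
knob [ 0.4488 -0.1233  0.113 ] 0.465 [256.5 189.9] [252.  175.3]
tip [0.5603 0.1478 0.17  ] 0.579 [247.6 131.5] [235.6 107.3]
end [ 0.4924 -0.2341  0.01  ] 0.545 [284.6 228.8] [285.8 219.5]
(575, 900, 3)
```

View pics/o12.png

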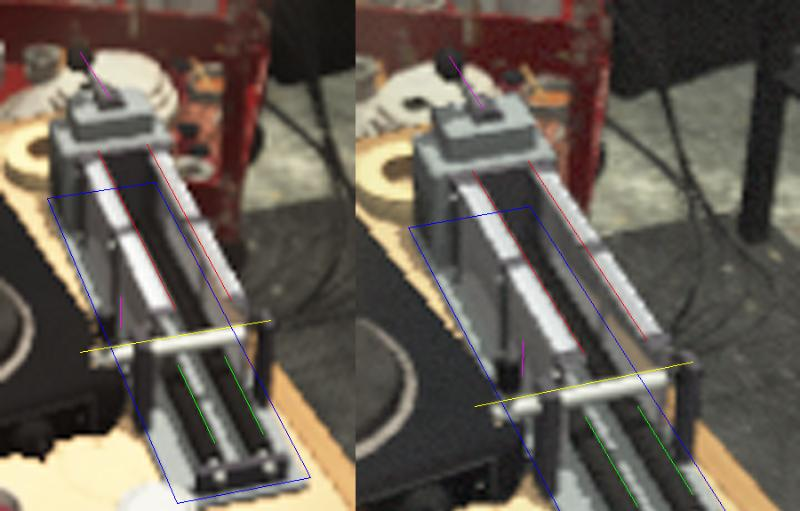

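drive_tool --rows '[[[0, 0, 6, 0], [1, -3, 5, -5], [2, -5, 2, -8], [2, -5, 0, -8], [2, -5, 0, -8]]]'

```text
clock: 0.78
tool_pos: [0.3347, 0.3848, 0.3448]
ee_rot: [1.433, 2.796, 0.001]
force: [1.2, 0.4, -0.3]
width: 0.999
```

drive_tool --rows '[[[2, -5, 0, -8], [2, -5, 0, -8], [2, -5, 0, -8], [2, -5, 0, -8], [1, -5, 0, -6]]]'

```text
clock: 1.4
tool_pos: [0.4248, 0.1345, 0.3445]
ee_rot: [2.265, 2.177, 0.0]
force: [0.5, -0.6, -0.3]
width: 1.001
```

drive_tool --rows '[[[0, -5, 0, -6], [0, -5, 0, -6], [0, -5, 0, 0], [0, -5, 0, 0], [0, -5, 0, 0]]]'

```text
clock: 2.02
tool_pos: [0.424, -0.1153, 0.3446]
ee_rot: [2.476, 1.933, 0.0]
force: [0.8, -0.5, -0.1]
width: 1.001
```

```bash
python3 - <<'E'
from h import *
s=snap('wrist','wrist1.png'); c,d=ray(s,256,192); print(c.round(3),(d/np.linalg.norm(d)).round(3))
cv2.imwrite('pics/wrist1b.png',cv2.resize(s['img'],(800,600),interpolation=cv2.INTER_CUBIC))
E
```

```text
[ 0.443 -0.048  0.514] [-0.052 -0.223 -0.973]
```

View pics/wrist1b.png

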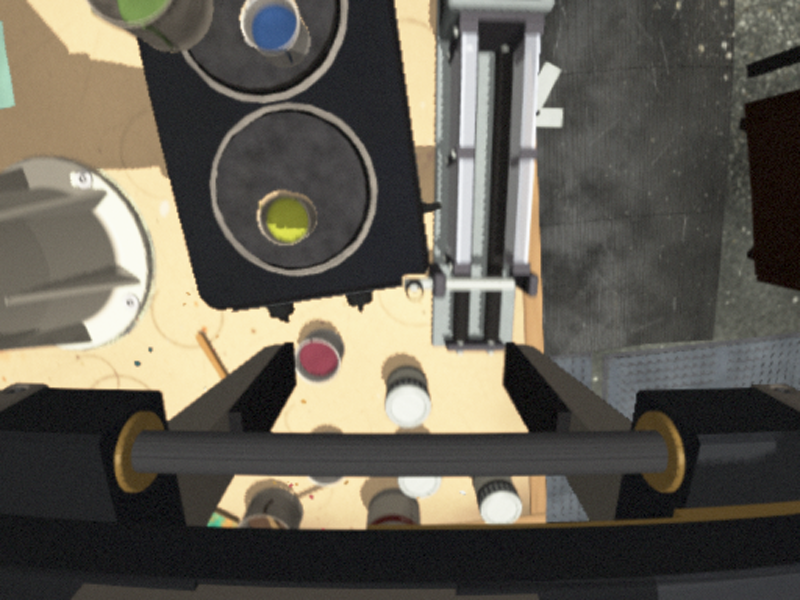

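```bash
python3 - <<'E'
from h import *
im=load('wrist1.png')['img']
def crop(x0,y0,w,h,k,o):
    c=cv2.resize(im[y0:y0+h,x0:x0+w],None,fx=k,fy=k,interpolation=cv2.INTER_CUBIC)
    for i in range(0,w,10): cv2.putText(c,str(x0+i),(i*k,8),0,.3,(0,0,255),1); cv2.line(c,(i*k,0),(i*k,h*k),(90,90,200),1)
    for i in range(0,h,10): cv2.putText(c,str(y0+i),(0,i*k+8),0,.3,(0,0,255),1); cv2.line(c,(0,i*k),(w*k,i*k),(90,90,200),1)
    cv2.imwrite('pics/'+o,c)
crop(255,160,100,70,8,'w1.png'); crop(265,0,100,70,8,'w2.png'); crop(180,200,100,75,8,'w3.png')
E
```

```text
(no output)
```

View pics/w1.png

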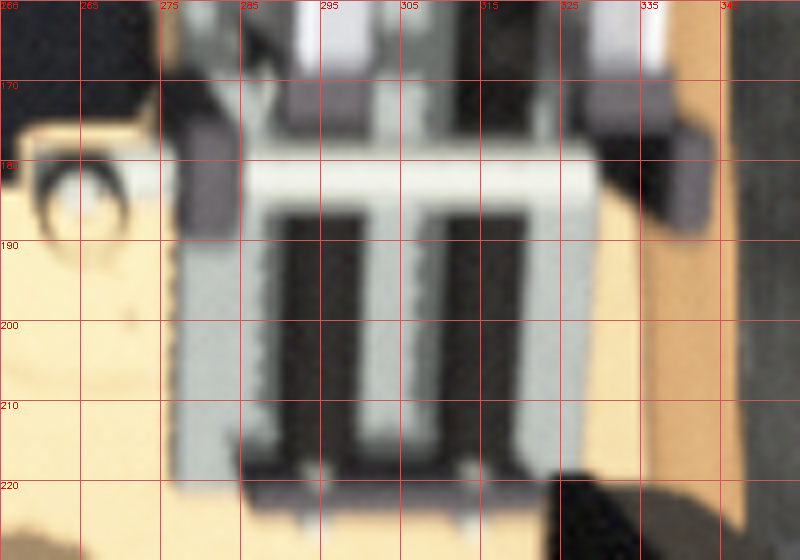

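View pics/w2.png

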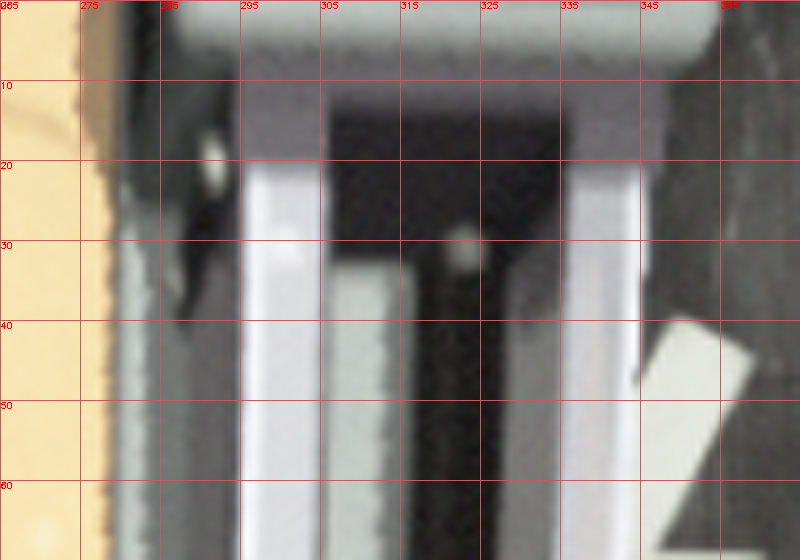

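View pics/w3.png

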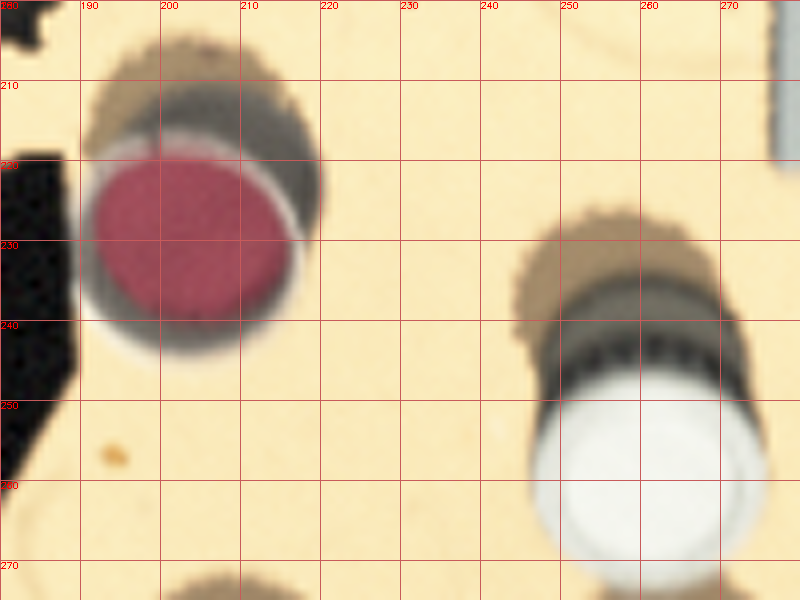

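```bash
cat > fit2.py <<'E'
from h import *
from ov import overlay
from scipy.optimize import least_squares
S={'a':load('scene0.png'),'b':load('side0.png'),'w':load('wrist1.png')}
obs=[('w',(-.022,-.1,.097),(301.2,176.2)),('w',(.022,-.1,.097),(328.6,176.2)),
('w',(-.059,-.126,.097),(277.5,189.4)),('w',(-.045,-.126,.097),(285,189.4)),('w',(.041,-.126,.097),(338.5,189.2)),('w',(.051,-.126,.097),(344,189.2)),
('w',(-.052,-.21,None),(276.2,221)),('w',(.052,-.21,None),(327.9,219.5)),
('w',(-.022,.124,.097),(306,20)),('w',(.022,.124,.097),(335.2,20)),
('w',(-.019,-.165,.037),(295,205)),('w',(.019,-.165,.037),(315.3,205)),
('w',(0,-.113,.086),(308,182.2)),
('a',(.052,-.21,None),(299.1,229.1)),('b',(.052,-.21,None),(302.7,219.1)),('b',(-.026,.177,.170),(236,109.25))]
wt=np.ones((len(obs),2)); 
for i in (8,9,10,11): wt[i,1]=0
def mw(p,q): 
    c,s=np.cos(p[2]),np.sin(p[2]); return np.array([p[0]+c*q[0]-s*q[1],p[1]+s*q[0]+c*q[1],p[3] if q[2] is None else q[2]])
f=lambda p:((np.array([proj(S[k],mw(p,q))[0]-uv for k,q,uv in obs]))*wt).ravel()
r=least_squares(f,[.54,-.03,-.23,.01],loss='soft_l1');p=r.x
if __name__=='__main__':
    print(p.round(4),np.degrees(p[2]));print(f(p).reshape(-1,2).round(1).tolist())
    for n,q in dict(bay=(0,-.16,.065),mouth=(0,-.1,.065),knob=(-.069,-.113,.127),knobd=(-.139,-.113,.127),tip=(-.026,.177,.17)).items():
        w=mw(p,q);print(n,w.round(4),[proj(S[k],w)[0].round(1) for k in S])
    overlay(S['w'],p,mw,250,0,110,235,3,'o3.png');overlay(S['a'],p,mw,230,120,80,115,5,'o1.png')
    a=cv2.imread('pics/o1.png');b=cv2.imread('pics/o3.png');H=max(a.shape[0],b.shape[0]);g=lambda i:cv2.copyMakeBorder(i,0,H-i.shape[0],0,0,0)
    c=np.hstack([g(a),g(b)]);c=cv2.resize(c,None,fx=600/H if H>600 else 1,fy=600/H if H>600 else 1);cv2.imwrite('pics/o12.png',c[:600,:800])
    w=S['w']
    for u,v,z in [(261.2,259.5,.072),(203.2,230,.05)]: print(atz(w,u,v,z).round(4))
E
python3 fit2.py
```

```text
[ 0.5416 -0.0409 -0.2418  0.0055] -13.852182732296463
[[-0.9, -2.1], [-0.9, -2.1], [-0.6, 0.7], [0.5, 0.7], [-0.3, 0.7], [0.3, 0.7], [-0.2, -0.6], [-1.0, 0.6], [-0.9, -0.0], [0.3, 0.0], [0.3, -0.0], [0.1, -0.0], [4.2, -1.4], [1.9, -0.1], [1.8, -0.1], [0.9, -0.5]]
bay [ 0.5033 -0.1963  0.065 ] [array([281.9, 208.5]), array([282.2, 196. ]), array([308.4, 204.7])]
mouth [ 0.5177 -0.138   0.065 ] [array([276.4, 197.4]), array([274.3, 183.2]), array([310. , 171.1])]
knob [ 0.4476 -0.1341  0.127 ] [array([257.8, 188.4]), array([253.9, 173.4]), array([271.9, 186.1])]
knobd [ 0.3796 -0.1174  0.127 ] [array([236.7, 191.8]), array([229.5, 178.3]), array([225.1, 186.2])]
tip [0.5588 0.1371 0.17  ] [array([248.6, 132.8]), array([236.9, 108.7]), array([313.9, -53.3])]
[ 0.3978 -0.2759  0.072 ]
[ 0.3045 -0.2019  0.05  ]
```

View pics/o12.png

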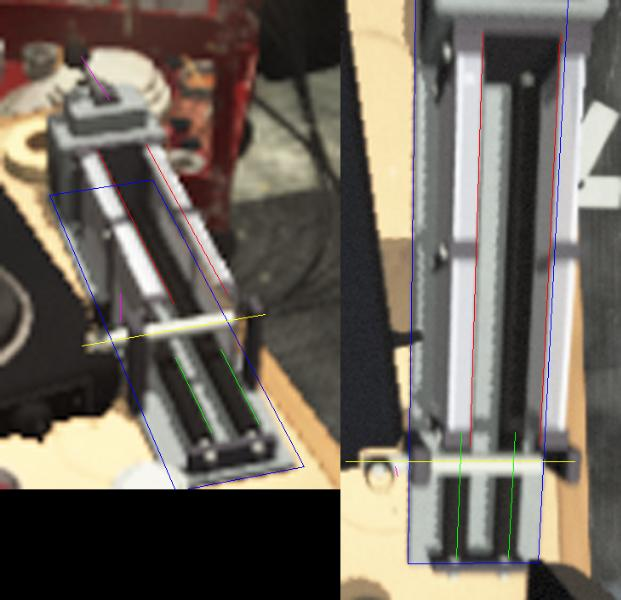

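```bash
python3 - <<'E'
from h import *
from scipy.optimize import least_squares
S=[load('scene0.png'),load('side0.png'),load('wrist1.png')]
for s in S: print(s['camera_matrix'].round(1).tolist())
for n,o in dict(A=[(265.2,235.2),(266.2,228),(261.2,259.5)],plum=[(226.6,236),(220,229),(203.2,230)]).items():
    o=np.array(o)-.5
    f=lambda p:np.concatenate([proj(s,p)[0]-u for s,u in zip(S,o)])
    r=least_squares(f,[.4,-.3,.07]);print(n,r.x.round(4),r.fun.round(1))
    print([atz(s,*u,r.x[2]).round(4) for s,u in zip(S,o)])
E
```

```text
[[363.0, 0.0, 257.1], [0.0, 363.0, 192.0], [0.0, 0.0, 1.0]]
[[388.0, 0.0, 249.1], [0.0, 388.0, 189.3], [0.0, 0.0, 1.0]]
[[264.9, 0.0, 255.3], [0.0, 264.9, 196.3], [0.0, 0.0, 1.0]]
A [ 0.3947 -0.2762  0.0669] [ 0.8 -0.2  1.  -0.1 -1.2 -0.3]
[array([ 0.3921, -0.2759,  0.0669]), array([ 0.3925, -0.275 ,  0.0669]), array([ 0.3966, -0.2773,  0.0669])]
plum [ 0.3009 -0.2009  0.0461] [ 0.7 -0.8  0.9  0.8 -1.  -0.3]
[array([ 0.2975, -0.2029,  0.0461]), array([ 0.3003, -0.1972,  0.0461]), array([ 0.3027, -0.202 ,  0.0461])]
```

```bash
sed -i "s/\[0\]-uv for k/[0]-uv+.5 for k/" fit2.py; python3 fit2.py; python3 - <<'E'
from h import *
s=load('wrist1.png');st=ctrl.read_state();t=st['tool_pos'];j=np.array([np.cos(-.2418),np.sin(-.2418),0])
print(proj(s,np.array([t,t+.046*j,t-.046*j])).round(1))
E
```

```text
[ 0.5411 -0.0397 -0.2425  0.0065] -13.89215736957635
[[-0.9, -2.2], [-1.0, -2.2], [-0.7, 0.5], [0.5, 0.5], [-0.3, 0.6], [0.3, 0.6], [-0.1, -0.4], [-0.8, 0.9], [-0.9, -0.0], [0.3, 0.0], [0.3, -0.0], [0.2, -0.0], [4.2, -1.5], [2.0, 0.0], [1.9, -0.0], [1.1, -0.1]]
bay [ 0.5027 -0.195   0.065 ] [array([281.6, 208.3]), array([281.8, 195.8]), array([307.9, 204.2])]
mouth [ 0.5171 -0.1368  0.065 ] [array([276. , 197.3]), array([273.9, 183.1]), array([309.5, 170.5])]
knob [ 0.447  -0.1329  0.127 ] [array([257.5, 188.2]), array([253.5, 173.2]), array([271.3, 185.4])]
knobd [ 0.379 -0.116  0.127] [array([236.3, 191.7]), array([229. , 178.1]), array([224.5, 185.5])]
tip [0.5583 0.1383 0.17  ] [array([248.3, 132.7]), array([236.6, 108.6]), array([313.3, -54.3])]
[ 0.3978 -0.2759  0.072 ]
[ 0.3045 -0.2019  0.05  ]
[[253.4 240.1]
 [319.7 239.8]
 [187.2 240.1]]
```

```bash
python3 - <<'E'
from h import *
w=load('wrist1.png'); print(atz(w,265,184.3,.127), atz(w,265,184.3,.12))
a=load('scene0.png');b=load('side0.png')
# knob seen: crop again
for s,n,x0,y0 in ((a,'a',235,170),(b,'b',230,160)):
    c=cv2.resize(s['img'][y0:y0+40,x0:x0+40],None,fx=10,fy=10,interpolation=cv2.INTER_CUBIC);cv2.imwrite('pics/k%s.png'%n,c)
cv2.imwrite('pics/kk.png',np.hstack([cv2.imread('pics/ka.png'),cv2.imread('pics/kb.png')]))
E
```

```text
[ 0.43815092 -0.12897302  0.127     ] [ 0.4380635  -0.13043202  0.12      ]
```

View pics/kk.png

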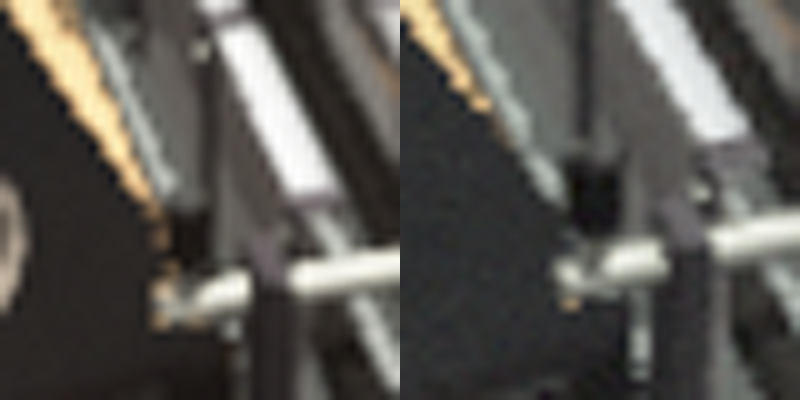

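```bash
python3 - <<'E'
from h import *
a=load('scene0.png');b=load('side0.png')
print(atz(b,248.7,175.5,.127),atz(b,248.7,179,.113),atz(a,253.5,190.5,.127))
E
```

```text
[ 0.43035803 -0.13447976  0.127     ] [ 0.43174339 -0.1325921   0.113     ] [ 0.42986615 -0.13727269  0.127     ]
```

drive_tool --rows '[[[1, -1.7, -3, 0], [0, 0, -6, 0], [0, 0, -5, 0], [0, 0, -4, 0], [0, 0, 0, 0]]]'

```text
clock: 2.7
tool_pos: [0.4322, -0.13, 0.1623]
ee_rot: [-2.472, -1.931, 0.005]
force: [-0.2, -0.2, 0.7]
width: 1.0
```

```bash
cat > v.py <<'E'
import sys
from h import *
for n,f in zip(sys.argv[1::2],sys.argv[2::2]):
    s=snap(n,f+'.png'); cv2.imwrite('pics/'+f+'b.png',cv2.resize(s['img'],(800,600),interpolation=cv2.INTER_CUBIC))
E
python3 v.py wrist wrist2
```

```text
(no output)
```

View pics/wrist2b.png

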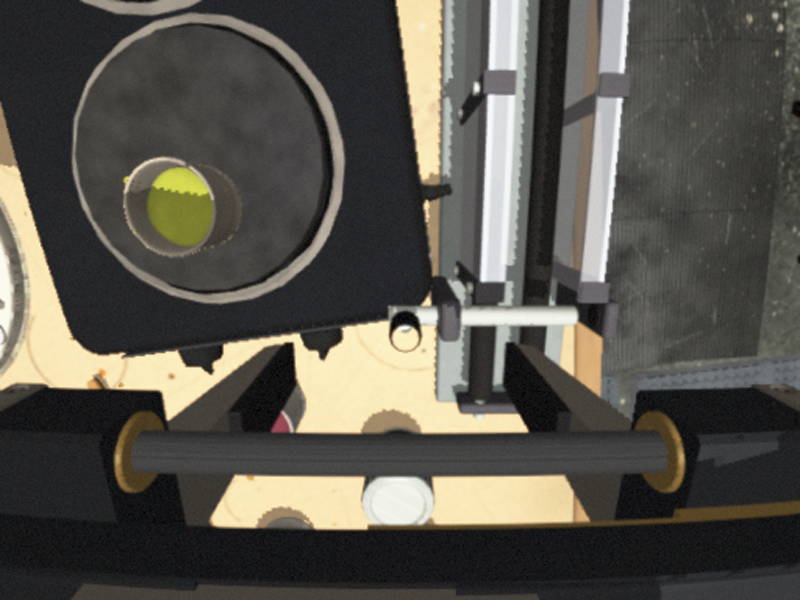

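```bash
python3 - <<'E'
from h import *
w=load('wrist2.png'); 
for v in (332,335): print(atz(w,405*.64-.5,v*.64-.5,.127))
t=ctrl.read_state()['tool_pos'];print(t,proj(w,np.array([t,[t[0],t[1],.127]])))
E
```

```text
[ 0.4380618  -0.12664254  0.127     ]
[ 0.43767128 -0.12822969  0.127     ]
[ 0.43377374 -0.13044226  0.16429026] [[254.30069142 235.18016331]
 [254.70780362 217.50304928]]
```

drive_tool --rows '[[[0, 0, -3, 0], [0, 0, -2, 0], [0, 0, -1, 0], [0, 0, 0, 0]]]'

```text
clock: 3.25
tool_pos: [0.435, -0.1308, 0.1054]
ee_rot: [2.475, 1.933, 0.001]
force: [0.5, -0.5, -0.4]
width: 1.001
```

drive_tool --rows '[[[0, 0, 0, 0], [0, 0, 0, 0], [0, 0, 0, 0], [0, 0, 0, 0], [0, 0, 0, 0]]]' --claw 255

```text
clock: 3.88
tool_pos: [0.4344, -0.1307, 0.1046]
ee_rot: [2.476, 1.934, 0.0]
force: [-0.1, -0.4, 0.3]
width: 0.479
```

drive_tool --rows '[[[0, 0, 0, 0], [0, 0, 0, 0], [0, 0, 0, 0], [0, 0, 0, 0], [0, 0, 0, 0]]]'

```text
clock: 4.5
tool_pos: [0.4344, -0.1307, 0.1046]
ee_rot: [2.476, 1.934, -0.0]
force: [0.1, -0.2, -0.2]
width: 0.182
```

drive_tool --rows '[[[-0.97, 0.24, 0, 0], [-1.46, 0.36, 0, 0], [-1.46, 0.36, 0, 0], [-1.46, 0.36, 0, 0], [0, 0, 0, 0]]]'

```text
clock: 5.12
tool_pos: [0.379, -0.1169, 0.1046]
ee_rot: [-2.475, -1.933, 0.001]
force: [-1.1, 1.1, -1.8]
width: 0.184
```

drive_tool --rows '[[[-0.49, 0.12, 0, 0], [-0.49, 0.12, 0, 0], [0, 0, 0, 0]]]'

```text
clock: 5.5
tool_pos: [0.3764, -0.1164, 0.105]
ee_rot: [2.47, 1.928, 0.011]
force: [21.4, -2.6, -27.0]
width: 0.188
```

drive_tool --rows '[[[0, 0, 0, 0], [0, 0, 0, 0], [0, 0, 0, 0], [0, 0, 0, 0], [0, 0, 0, 0]]]' --claw 100

```text
clock: 6.12
tool_pos: [0.371, -0.1151, 0.1046]
ee_rot: [-2.476, -1.934, 0.0]
force: [-0.7, -0.3, 0.4]
width: 0.609
```

drive_tool --rows '[[[0, 0, 2, 0], [0, 0, 4, 0], [0, -2, 6, 0], [0, -4, 5, 0], [0, 0, 0, 0]]]'

```text
clock: 6.75
tool_pos: [0.3731, -0.1765, 0.2763]
ee_rot: [2.473, 1.927, 0.005]
force: [-0.4, 0.6, -0.4]
width: 0.608
```

```bash
python3 v.py wrist wrist3 scene scene3
```

```text
(no output)
```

View pics/wrist3b.png

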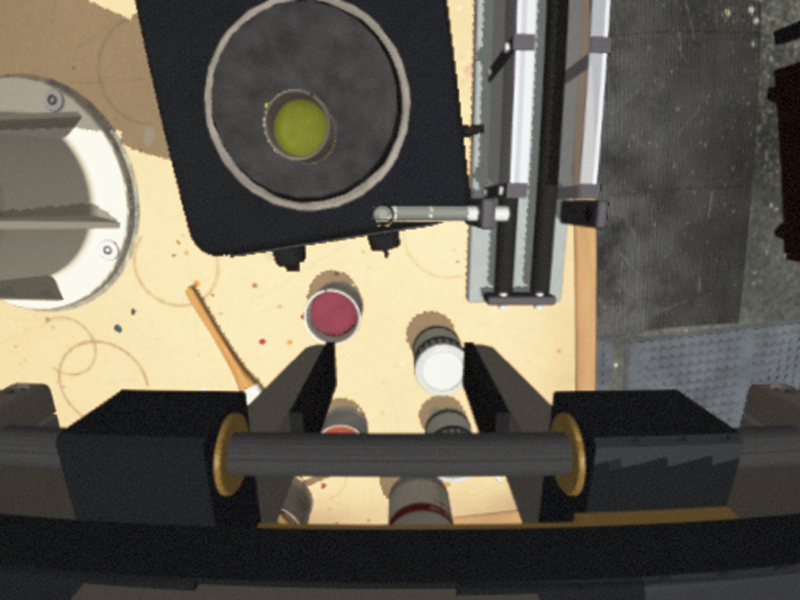

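View pics/scene3b.png

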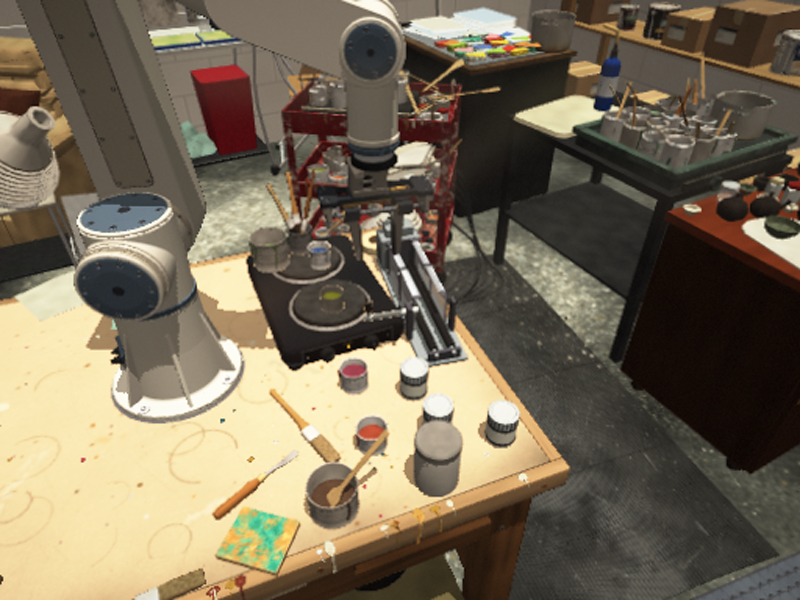

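drive_tool --rows '[[[-1, -2, 0, 10.5], [-1, -2, 0, 10.5], [-1, -2, 0, 10.5], [-0.9, -1.8, 0, 10.5], [0, 0, -2, 10.5]]]' --claw 172

```text
clock: 7.48
tool_pos: [0.3316, -0.2519, 0.2515]
ee_rot: [-1.357, -2.832, -0.0]
force: [0.3, 0.4, -0.3]
width: 0.324
```

drive_tool --rows '[[[0, 0, -5, 10.5], [0, 0, -5, 10.5], [0, 0, -3, 10.5], [0, 0, 0, 0], [0, 0, 0, 0]]]'

```text
clock: 8.1
tool_pos: [0.3322, -0.2514, 0.1229]
ee_rot: [-0.552, -3.092, -0.001]
force: [0.9, 0.5, 0.3]
width: 0.33
```

```bash
python3 v.py wrist wrist4 scene scene4
```

```text
(no output)
```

View pics/wrist4b.png

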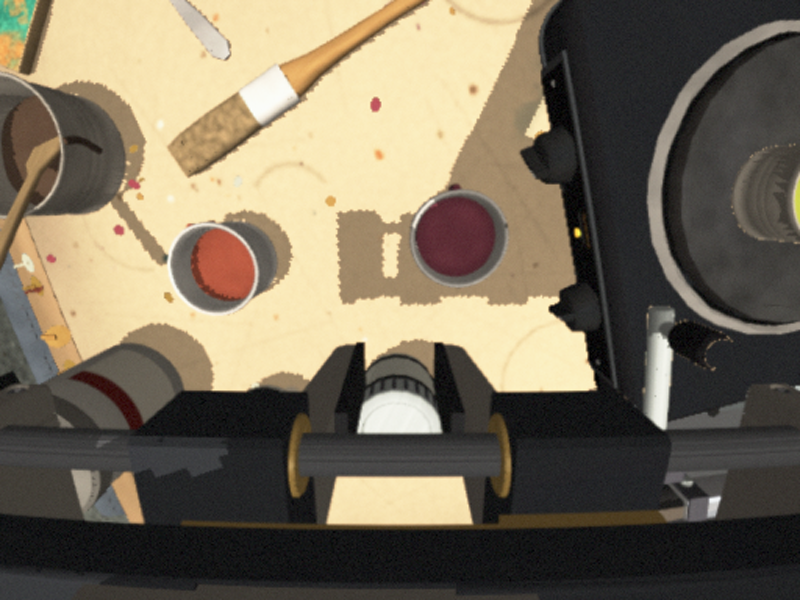

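```bash
python3 - <<'E'
from h import *
w=load('wrist4.png'); print(atz(w,400*.64-.5,408*.64-.5,.072), atz(w,215*.64-.5,267*.64-.5,.045),atz(w,460*.64-.5,237*.64-.5,.05))
t=ctrl.read_state()['tool_pos'];print(t,proj(w,t))
E
```

```text
[ 0.37994927 -0.26738734  0.072     ] [ 0.26616895 -0.34589167  0.045     ] [ 0.30030183 -0.20088971  0.05      ]
[ 0.33277644 -0.25212506  0.12369752] [[252.63691524 231.09275102]]
```

drive_tool --rows '[[[0, 0, -3, 0], [0, 0, -2, 0], [0, 0, -1.1, 0], [0.94, -0.34, 0, 0], [0.94, -0.34, 0, 0]]]'

```text
clock: 8.82
tool_pos: [0.3524, -0.2596, 0.0626]
ee_rot: [0.547, 3.092, -0.001]
force: [-1.0, -0.8, 0.5]
width: 0.323
```

drive_tool --rows '[[[0.94, -0.34, 0, 0], [0.94, -0.34, 0, 0], [0.94, -0.34, 0, 0], [0.94, -0.34, 0, 0], [0, 0, 0, 0]]]'

```text
clock: 9.45
tool_pos: [0.3897, -0.2729, 0.0624]
ee_rot: [0.546, 3.093, -0.001]
force: [-3.4, 1.2, 8.9]
width: 0.324
```

```bash
python3 v.py scene scene5 wrist wrist5; python3 -c "
import cv2
a=cv2.imread('pics/scene5.png')[190:300,180:330];cv2.imwrite('pics/s5.png',cv2.resize(a,None,fx=5,fy=5,interpolation=cv2.INTER_CUBIC))"
```

```text
(no output)
```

View pics/s5.png

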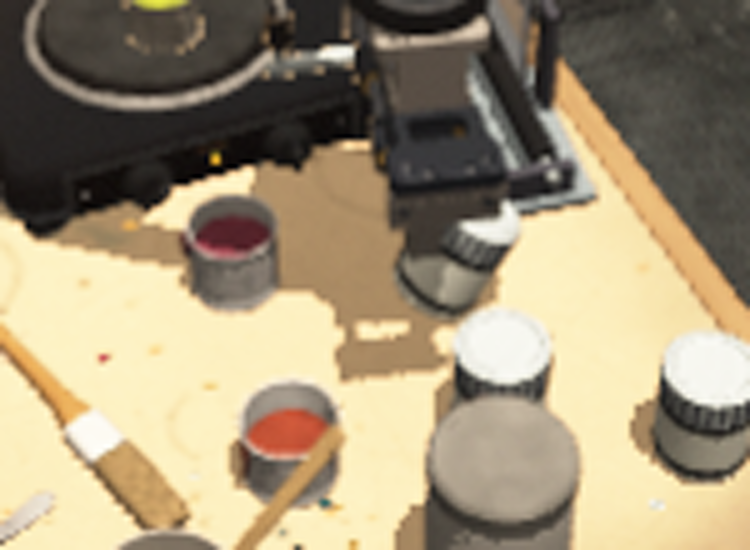

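The jar is tipping cleanly, leaning about 30° away from the fingers. I'll keep pushing.

drive_tool --rows '[[[0.47, -0.17, 0, 0], [0.47, -0.17, 0, 0], [0.47, -0.17, 0, 0], [0, 0, 0, 0], [0, 0, 0, 0]]]'

```text
clock: 10.18
tool_pos: [0.4046, -0.2785, 0.063]
ee_rot: [0.546, 3.091, -0.002]
force: [-1.7, 1.5, 12.7]
width: 0.327
```

```bash
python3 v.py scene scene6; python3 -c "
import cv2
a=cv2.imread('pics/scene6.png')[190:300,180:330];cv2.imwrite('pics/s6.png',cv2.resize(a,None,fx=5,fy=5,interpolation=cv2.INTER_CUBIC))"
```

```text
(no output)
```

View pics/s6.png

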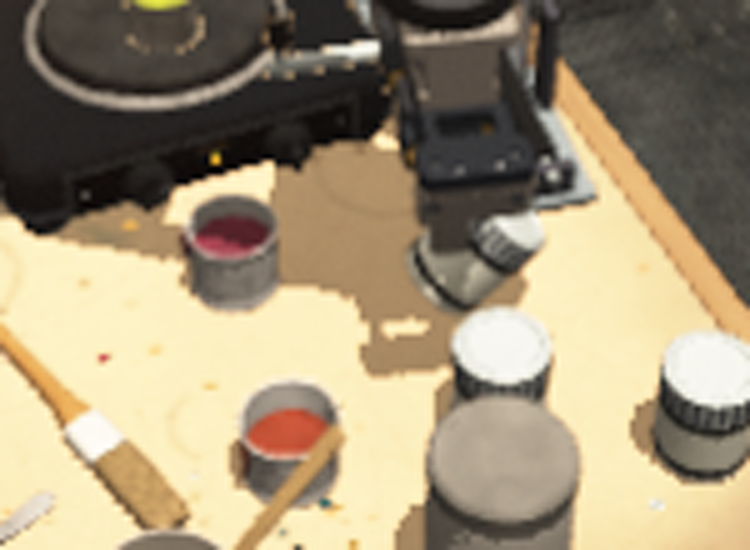

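drive_tool --rows '[[[0.47, -0.17, 0.2, 0], [0.47, -0.17, 0.2, 0], [0.47, -0.17, 0.2, 0], [0.47, -0.17, 0.2, 0], [0, 0, 0, 0]]]'

```text
clock: 10.85
tool_pos: [0.4218, -0.2844, 0.0697]
ee_rot: [0.546, 3.094, -0.0]
force: [0.2, -0.5, 0.6]
width: 0.327
```

```bash
python3 v.py scene scene7; python3 -c "
import cv2
a=cv2.imread('pics/scene7.png')[190:300,180:330];cv2.imwrite('pics/s7.png',cv2.resize(a,None,fx=5,fy=5,interpolation=cv2.INTER_CUBIC))"
```

```text
(no output)
```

View pics/s7.png

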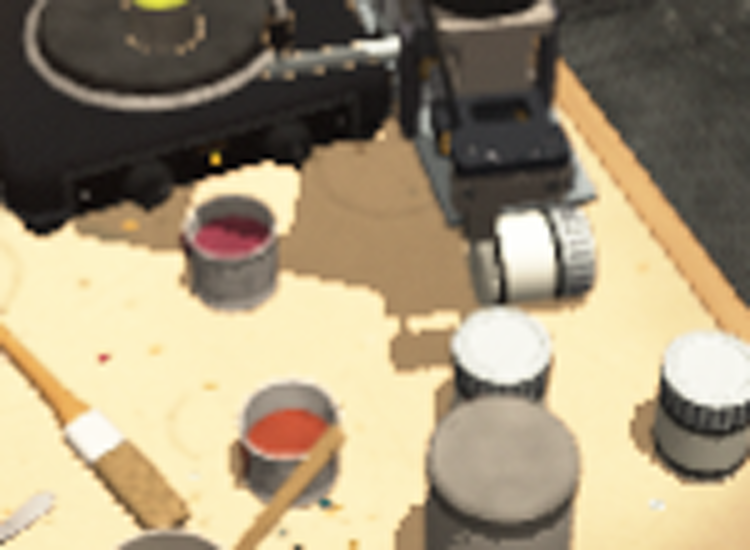

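```bash
python3 v.py wrist wrist7; python3 - <<'E'
from h import *
a=load('scene7.png')
g=lambda X,Y,z:atz(a,180+X/5-.5,190+Y/5-.5,z).round(3)
print(g(538,256,.035),g(483,300,.0),g(592,296,0),g(490,275,.028))
E
```

```text
[ 0.456 -0.304  0.035] [ 0.425 -0.291  0.   ] [ 0.487 -0.321  0.   ] [ 0.425 -0.298  0.028]
```

View pics/wrist7b.png

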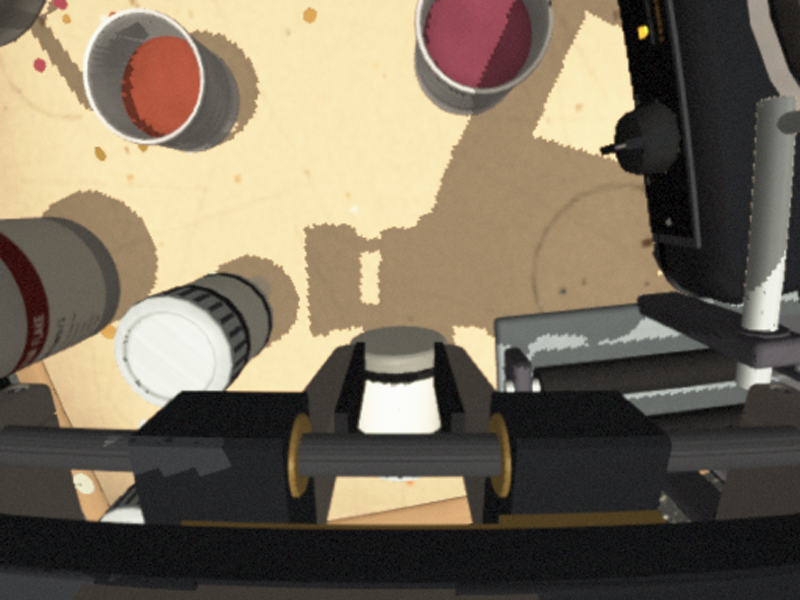

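drive_tool --rows '[[[0, 0, 2, 0], [1.8, -0.8, 1, 0], [1.8, -0.8, 0, 0], [0, 0, 0, 0], [0, 0, 0, 0]]]' --claw 44

```text
clock: 11.58
tool_pos: [0.4563, -0.2996, 0.0992]
ee_rot: [-0.546, -3.092, -0.001]
force: [0.3, -0.4, 0.2]
width: 0.82
```

```bash
python3 v.py wrist wrist8
```

```text
(no output)
```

View pics/wrist8b.png

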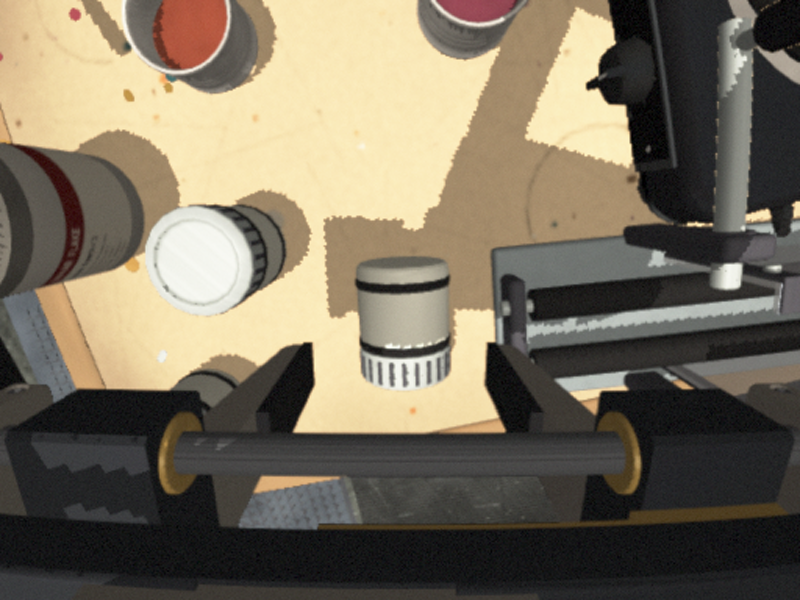

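```bash
python3 - <<'E'
from h import *
w=load('wrist8.png'); g=lambda X,Y,z:atz(w,X*.64-.5,Y*.64-.5,z).round(4)
print(g(404,270,.05),g(405,375,.05),g(404,258,.03),g(405,388,.03))
t=ctrl.read_state()['tool_pos'];print(t,proj(w,np.array([t,[t[0],t[1],.05],[t[0],t[1],.028]]))/.64)
E
```

```text
[ 0.4277 -0.2852  0.05  ] [ 0.4846 -0.3052  0.05  ] [ 0.4241 -0.2837  0.03  ] [ 0.5011 -0.3109  0.03  ]
[ 0.45621129 -0.29952868  0.09921133] [[395.75590588 358.63128225]
 [396.44661018 326.14325226]
 [396.67065724 315.62044458]]
```

drive_tool --rows '[[[0.3, 0, -3, 0], [0, 0, -2.5, 0], [0, 0, -2, 0], [0, 0, -0.8, 0], [0, 0, 0, 0]]]'

```text
clock: 12.25
tool_pos: [0.4598, -0.2999, 0.0165]
ee_rot: [-0.546, -3.093, -0.001]
force: [0.0, -0.5, 0.4]
width: 0.825
```

drive_tool --rows '[[[0, 0, 0, 0], [0, 0, 0, 0], [0, 0, 0, 0], [0, 0, 0, 0], [0, 0, 0, 0]]]' --claw 255

```text
clock: 12.88
tool_pos: [0.4608, -0.3004, 0.0173]
ee_rot: [0.546, 3.093, -0.001]
force: [-0.5, 0.4, 6.8]
width: 0.601
```

drive_tool --rows '[[[0, 0, 1, 0], [0, 0, 3, 0], [0, 0, 5, 0], [0, 0, 3, 0], [0, 0, 0, 0]]]'

```text
clock: 13.5
tool_pos: [0.4616, -0.301, 0.1389]
ee_rot: [0.545, 3.09, -0.003]
force: [-0.9, 0.2, -2.5]
width: 0.604
```

```bash
python3 v.py wrist wrist9 scene scene9
```

```text
(no output)
```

View pics/wrist9b.png

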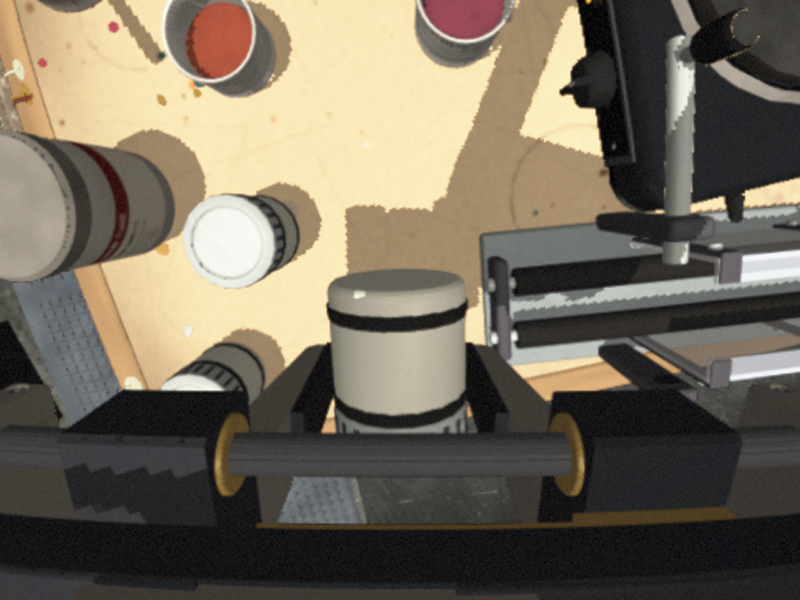

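View pics/scene9b.png

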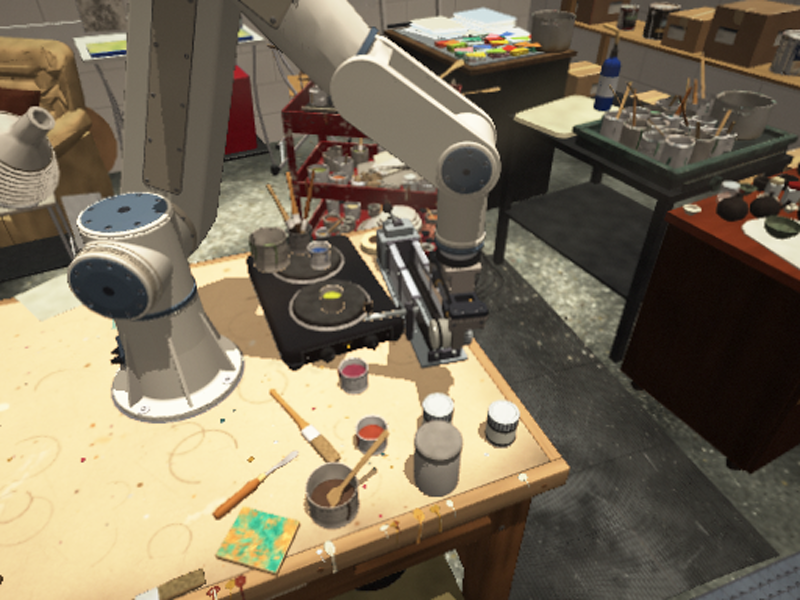

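drive_tool --rows '[[[0, 1, 0.5, -10.5], [0.5, 2, 0, -10.5], [0.6, 2, 0, -10.5], [0.6, 2, 0, -10.5], [0.6, 2, 0, -10.5]]]'

```text
clock: 14.22
tool_pos: [0.4822, -0.209, 0.1395]
ee_rot: [-1.864, -2.524, 0.001]
force: [0.2, -0.2, -3.6]
width: 0.604
```

drive_tool --rows '[[[0.6, 1, 0, -10.5], [0.6, 1, 0, -10.5], [0.6, 0, 0, -10.5], [0, 0, 0, 0], [0, 0, 0, 0]]]'

```text
clock: 14.85
tool_pos: [0.5005, -0.19, 0.1405]
ee_rot: [-2.471, -1.937, 0.002]
force: [0.5, 0.0, -3.0]
width: 0.602
```

```bash
python3 v.py wrist wrist10; python3 - <<'E'
from h import *
s=ctrl.read_state();r=R.from_rotvec(s['ee_rot']).as_matrix()[:,1];print(s['tool_pos'],np.degrees(np.arctan2(r[1],r[0])),s['joints'].round(2))
E
```

```text
[ 0.50059035 -0.19009229  0.14079729] -13.842753823770156 [-0.37  0.3   1.89 -0.    0.95 -0.12]
```

View pics/wrist10b.png

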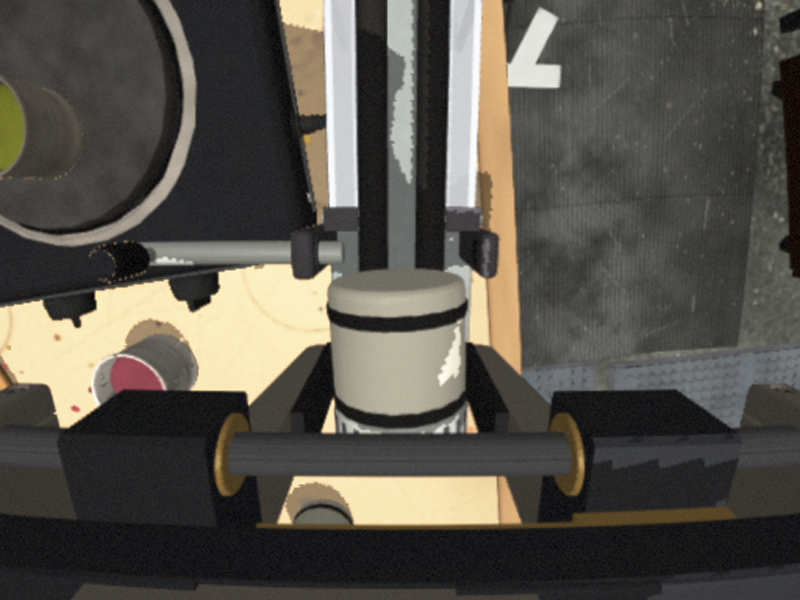

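drive_tool --rows '[[[0.2, 0, -3, 0], [0, 0, -2.5, 0], [0, 0, -1.5, 0], [0, 0, -1, 0], [0, 0, -0.3, 0]]]'

```text
clock: 15.52
tool_pos: [0.5034, -0.1902, 0.0584]
ee_rot: [-2.475, -1.934, 0.0]
force: [0.6, 0.3, -3.7]
width: 0.608
```

drive_tool --rows '[[[0, 0, -0.2, 0], [0, 0, -0.1, 0], [0, 0, 0, 0]]]'

```text
clock: 15.9
tool_pos: [0.5036, -0.1903, 0.056]
ee_rot: [2.476, 1.933, 0.0]
force: [-0.7, 0.4, -3.3]
width: 0.6
```

drive_tool --rows '[[[0, 0, -0.1, 0], [0, 0, -0.1, 0], [0, 0, -0.1, 0], [0, 0, 0, 0]]]'

```text
clock: 16.4
tool_pos: [0.5028, -0.1899, 0.0545]
ee_rot: [-2.475, -1.933, 0.001]
force: [-9.5, 4.4, 22.6]
width: 0.606
```

drive_tool --rows '[[[0, 0, 0, 0], [0, 0, 0, 0], [0, 0, 0, 0], [0, 0, 1, 0], [0, 0, 3, 0]]]' --claw 50

```text
clock: 17.02
tool_pos: [0.5024, -0.1898, 0.0924]
ee_rot: [-2.474, -1.932, 0.002]
force: [0.5, -0.6, 0.2]
width: 0.804
```

drive_tool --rows '[[[0, 0, 5, 0], [-1, -4, 3, 10], [-1, -4, 0, 10], [0, 0, 0, 10], [0, 0, 0, 10]]]' --claw 255

```text
clock: 17.65
tool_pos: [0.4832, -0.2709, 0.1734]
ee_rot: [1.659, 2.667, 0.0]
force: [-0.6, -0.1, -0.2]
width: 0.283
```

drive_tool --rows '[[[0, 0, 0, 10], [0, 0, 0, 10], [0, 0, 0, 10], [0, 0, 0, 10], [0, 0, 0, 10]]]'

```text
clock: 18.27
tool_pos: [0.4835, -0.2702, 0.1733]
ee_rot: [0.375, 3.119, -0.0]
force: [0.3, -0.2, -0.6]
width: 0.003
```

```bash
cat > mill.py <<'E'
import numpy as np
p=np.array([.5405,-.0398]);t=-.2425;c,s=np.cos(t),np.sin(t)
def tomill(x,y): d=np.array([x,y])-p; return np.array([c*d[0]+s*d[1],-s*d[0]+c*d[1]])
def toworld(x,y): return p+np.array([c*x-s*y,s*x+c*y])
E
python3 v.py wrist wrist11 scene scene11; python3 - <<'E'
from h import *; from mill import *
s=ctrl.read_state();r=R.from_rotvec(s['ee_rot']).as_matrix()[:,1];print(s['tool_pos'],tomill(*s['tool_pos'][:2]),np.degrees(np.arctan2(r[1],r[0])),s['width'])
print(toworld(0,-.235),toworld(0,-.11))
a=cv2.imread('pics/scene11.png')[120:240,220:320];cv2.imwrite('pics/s11.png',cv2.resize(a,None,fx=5,fy=5,interpolation=cv2.INTER_CUBIC))
E
```

```text
[ 0.48347561 -0.2702492   0.17322735] [-1.80749592e-05 -2.37399688e-01] 76.09130381413459 0.002900696096957662
[ 0.4840694  -0.26792406] [ 0.51408568 -0.14658148]
```

View pics/wrist11b.png

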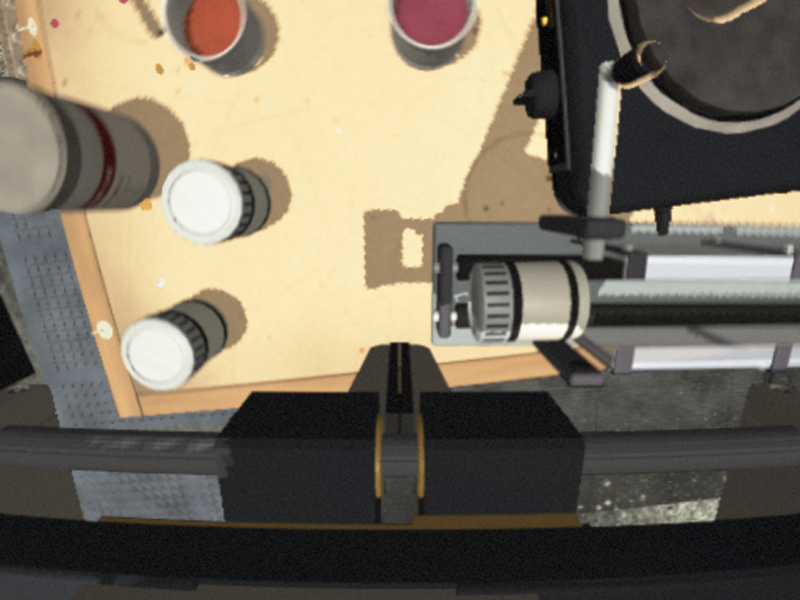

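View pics/s11.png

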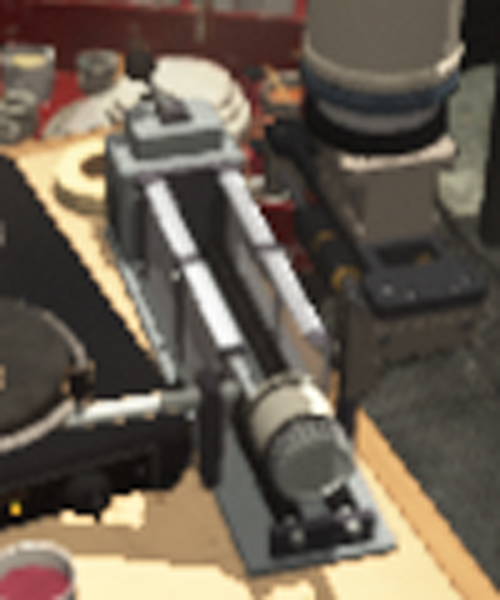

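drive_tool --rows '[[[0, 0, -4, 0], [0, 0, -4, 0], [0, 0, -3.1, 0], [0.24, 0.97, 0, 0], [0.36, 1.46, 0, 0]]]'

```text
clock: 19.0
tool_pos: [0.4902, -0.2456, 0.0628]
ee_rot: [0.387, 3.116, -0.001]
force: [-0.4, -0.1, 0.1]
width: 0.006
```

drive_tool --rows '[[[0.24, 0.97, 0, 0], [0.24, 0.97, 0, 0], [0.24, 0.97, 0, 0], [0.24, 0.97, 0, 0], [0.24, 0.97, 0, 0]]]'

```text
clock: 19.62
tool_pos: [0.5025, -0.1979, 0.0629]
ee_rot: [0.383, 3.116, -0.003]
force: [-1.0, -6.4, 6.9]
width: 0.007
```

drive_tool --rows '[[[0.24, 0.97, 0, 0], [0.24, 0.97, 0, 0], [0.24, 0.97, 0, 0], [0.24, 0.97, 0, 0], [0.24, 0.97, 0, 0]]]'

```text
clock: 20.25
tool_pos: [0.5145, -0.1494, 0.0629]
ee_rot: [0.383, 3.116, -0.003]
force: [-1.6, -7.4, 7.1]
width: 0.002
```

```bash
python3 v.py wrist wrist12 scene scene12; python3 - <<'E'
from h import *; from mill import *
s=ctrl.read_state();print(s['tool_pos'],tomill(*s['tool_pos'][:2]),s['force'])
a=cv2.imread('pics/scene12.png')[120:240,220:320];cv2.imwrite('pics/s12.png',cv2.resize(a,None,fx=5,fy=5,interpolation=cv2.INTER_CUBIC))
E
```

```text
[ 0.5142579  -0.14826533  0.06250123] [ 0.00057153 -0.11159323] [-0.50883165 -0.11852926  1.13777242]
```

View pics/s12.png

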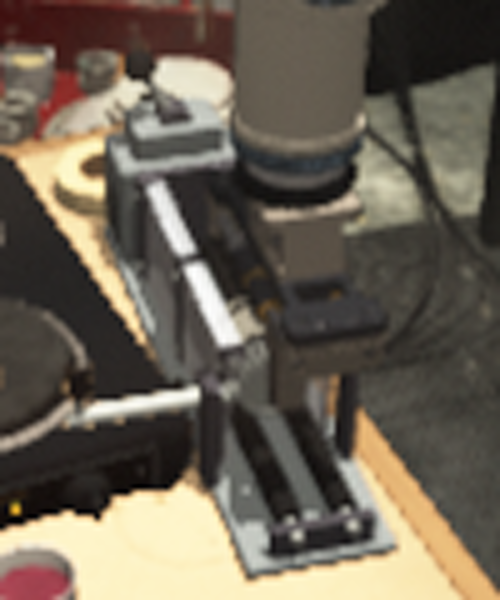

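View pics/wrist12b.png

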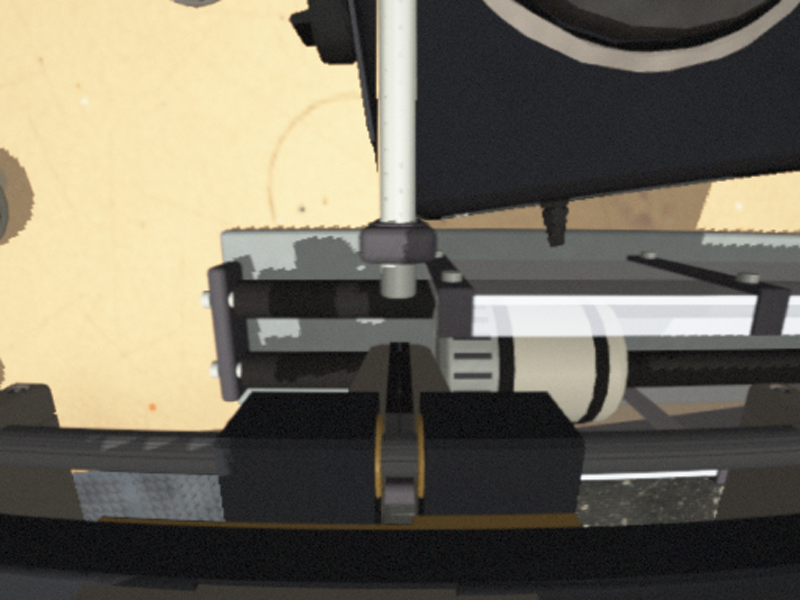

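drive_tool --rows '[[[0.24, 0.97, 0, 0], [0.12, 0.49, 0, 0], [0, 0, 0, 0], [-0.24, -0.97, 0, 0], [-0.48, -1.94, 0, 0]]]'

```text
clock: 20.98
tool_pos: [0.5092, -0.1638, 0.0614]
ee_rot: [-0.382, -3.117, -0.001]
force: [-0.5, -0.2, 0.5]
width: 0.001
```

drive_tool --rows '[[[-0.48, -1.94, 3, 0], [-0.4, -3.5, 5, 0], [-0.4, -5, 3, -6], [0, -5, 0, -10], [0, -5, 0, -10]]]'

```text
clock: 21.6
tool_pos: [0.4959, -0.3706, 0.1722]
ee_rot: [1.085, 2.948, -0.0]
force: [1.0, -0.6, -0.2]
width: 0.005
```

```bash
python3 v.py wrist wrist13 scene scene13; python3 - <<'E'
from h import *; from mill import *
s=ctrl.read_state();print(s['tool_pos'],s['force'])
w=load('wrist11.png');g=lambda X,Y,z:atz(w,X*.64-.5,Y*.64-.5,z).round(4)
print('B',g(202,200,.072),'C',g(159,353,.072))
a=cv2.imread('pics/scene13.png')[120:300,220:350];cv2.imwrite('pics/s13.png',cv2.resize(a,None,fx=3.3,fy=3.3,interpolation=cv2.INTER_CUBIC))
E
```

```text
[ 0.49583758 -0.37320277  0.17160549] [-0.28622494  0.39793919  0.5125108 ]
B [ 0.3862 -0.3769  0.072 ] C [ 0.4779 -0.4442  0.072 ]
```

View pics/wrist13b.png

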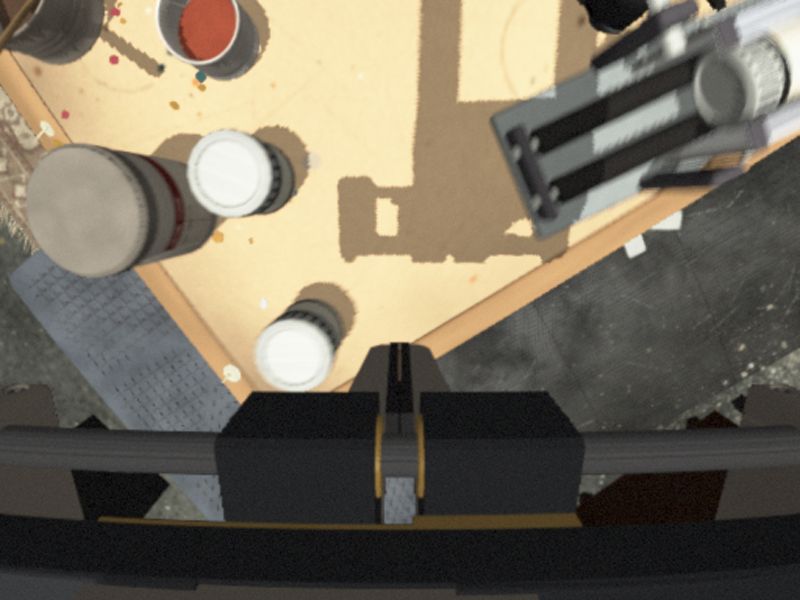

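View pics/s13.png

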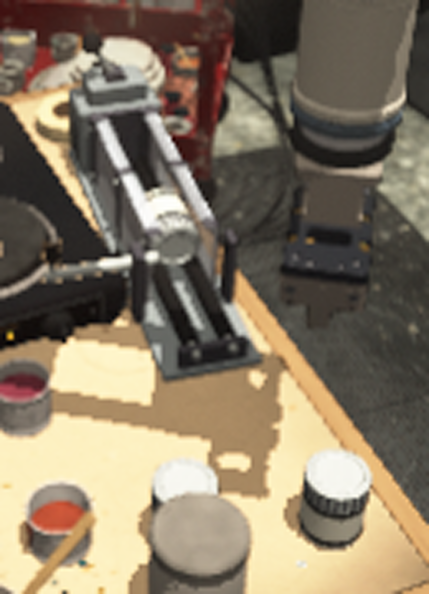

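```bash
python3 - <<'E'
from h import *
w=load('wrist13.png');g=lambda X,Y,z:atz(w,X*.64-.5,Y*.64-.5,z).round(4)
for q in [(440,358),(560,285),(640,235),(300,392)]: print(q,g(*q,0))
print('B',g(230,172,.072),'C',g(296,354,.072),'steel',g(85,209,.107))
a=load('scene13.png');h=lambda X,Y,z:atz(a,220+X/3.3-.5,120+Y/3.3-.5,z).round(4)
print('C',h(338,476,.072),'B',h(186,486,.072), 'edge',h(427,525,0),h(270,300,0))
E
```

```text
(440, 358) [ 0.5702 -0.3845  0.    ]
(560, 285) [ 0.5854 -0.2654  0.    ]
(640, 235) [ 0.5947 -0.1885  0.    ]
(300, 392) [ 0.5138 -0.5017  0.    ]
B [ 0.3615 -0.3944  0.072 ] C [ 0.477  -0.4466  0.072 ] steel [ 0.3295 -0.4644  0.107 ]
C [ 0.4701 -0.4533  0.072 ] B [ 0.3544 -0.4015  0.072 ] edge [ 0.5489 -0.4882  0.    ] [ 0.6004 -0.1751  0.    ]
```

drive_tool --rows '[[[0, -4, 0, -9], [0, -4, 0, -9], [-0.3, -4, 0, -9], [-0.3, -2, -2, -8], [0, 0, -3, 0]]]' --claw 172

```text
clock: 22.32
tool_pos: [0.4901, -0.5099, 0.1214]
ee_rot: [1.915, 2.489, -0.0]
force: [0.7, 0.4, -1.2]
width: 0.322
```

```bash
python3 v.py wrist wrist14; cat > st.py <<'E'
from h import *; from mill import *
s=ctrl.read_state();r=R.from_rotvec(s['ee_rot']).as_matrix()[:,1];print(s['clock'],s['tool_pos'].round(4),'mill',tomill(*s['tool_pos'][:2]).round(4),'jaw',np.degrees(np.arctan2(r[1],r[0])).round(1),s['width'],s['force'].round(1),s['joints'].round(2))
E
python3 st.py
```

```text
22.375 [ 0.4882 -0.507   0.1163] mill [ 0.0614 -0.4661] jaw 14.9 0.3260325317446632 [-1.2  1.8 -2. ] [-0.81  0.57  1.52  0.    1.06 -1.07]
```

View pics/wrist14b.png

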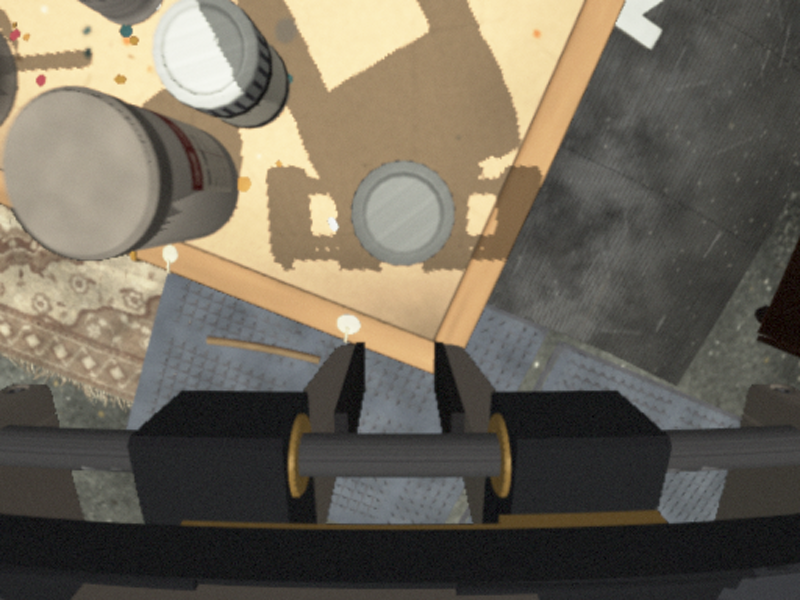

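drive_tool --rows '[[[0, 0, -3, 0], [0, 0, -2, 0], [0, 0, -1, 0], [-0.26, 0.97, 0, 0], [-0.26, 0.97, 0, 0]]]'

```text
clock: 23.0
tool_pos: [0.486, -0.4879, 0.0626]
ee_rot: [1.912, 2.491, -0.0]
force: [-1.1, 0.3, -0.4]
width: 0.324
```

drive_tool --rows '[[[-0.26, 0.97, 0, 0], [-0.26, 0.97, 0, 0], [-0.26, 0.97, 0, 0], [-0.26, 0.97, 0, 0], [-0.13, 0.48, 0.1, 0]]]'

```text
clock: 23.62
tool_pos: [0.4749, -0.4449, 0.0643]
ee_rot: [1.911, 2.49, -0.0]
force: [0.1, -1.4, 7.5]
width: 0.33
```

```bash
python3 v.py scene scene15;python3 st.py; python3 -c "
import cv2
a=cv2.imread('pics/scene15.png')[190:310,210:360];cv2.imwrite('pics/s15.png',cv2.resize(a,None,fx=5,fy=5,interpolation=cv2.INTER_CUBIC))"
```

```text
23.675 [ 0.4746 -0.4444  0.0643] mill [ 0.0332 -0.4085] jaw 15.0 0.3227776624455773 [ 0.9 -0.9  6.9] [-0.75  0.55  1.69  0.    0.9  -1.02]
```

View pics/s15.png

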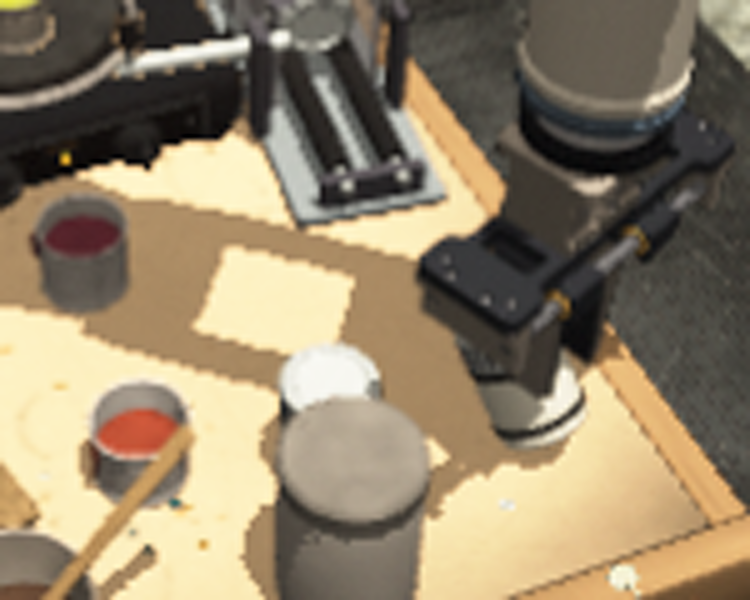

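drive_tool --rows '[[[-0.13, 0.48, 0.1, 0], [-0.13, 0.48, 0.1, 0], [-0.13, 0.48, 0.2, 0], [-0.13, 0.48, 0.2, 0], [-0.13, 0.48, 0.2, 0]]]'

```text
clock: 24.3
tool_pos: [0.4673, -0.4202, 0.0705]
ee_rot: [-1.913, -2.491, -0.0]
force: [0.1, 1.2, 0.8]
width: 0.323
```

drive_tool --rows '[[[0, 0, 0, 0], [0, 0, 0, 0]]]'

```text
clock: 24.55
tool_pos: [0.4677, -0.4209, 0.0707]
ee_rot: [1.913, 2.492, -0.0]
force: [0.7, -0.3, 0.2]
width: 0.326
```

```bash
python3 v.py scene scene16 wrist wrist16;python3 st.py; python3 -c "
import cv2
a=cv2.imread('pics/scene16.png')[190:310,210:360];cv2.imwrite('pics/s16.png',cv2.resize(a,None,fx=5,fy=5,interpolation=cv2.INTER_CUBIC))"
```

```text
24.65 [ 0.4676 -0.4209  0.0706] mill [ 0.0208 -0.3875] jaw 15.0 0.3258694036801888 [0.3 0.9 0.2] [-0.74  0.52  1.73 -0.    0.89 -1.  ]
```

View pics/s16.png

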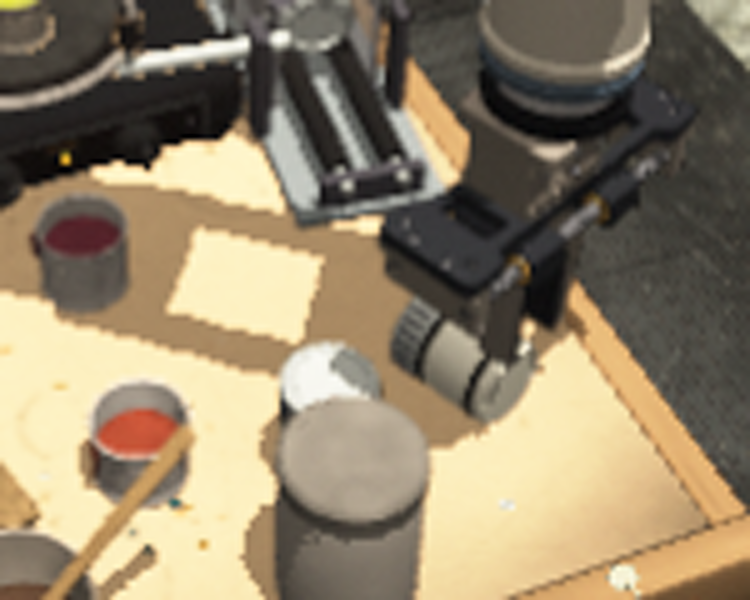

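View pics/wrist16b.png

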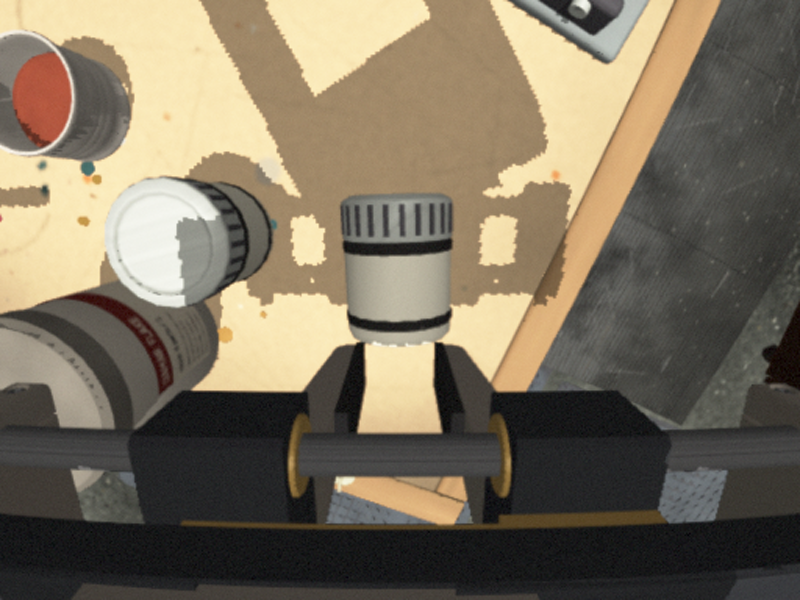

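```bash
python3 - <<'E'
from h import *
w=load('wrist16.png'); g=lambda X,Y,z:atz(w,X*.64-.5,Y*.64-.5,z).round(4)
# far end (lid) top edge & near end
print(g(397,200,.045),g(398,338,.045),g(397,194,.028),g(398,345,.028))
a=load('scene16.png');h=lambda X,Y,z:atz(a,210+X/5-.5,190+Y/5-.5,z).round(4)
print(h(510,385,.028),h(400,335,.028), h(455,360,.03))
E
```

```text
[ 0.4509 -0.3531  0.045 ] [ 0.4685 -0.4172  0.045 ] [ 0.45   -0.3502  0.028 ] [ 0.4709 -0.4266  0.028 ]
[ 0.4652 -0.4186  0.028 ] [ 0.4308 -0.3562  0.028 ] [ 0.4471 -0.3893  0.03  ]
```

drive_tool --rows '[[[0, 0, 2, 0], [-0.4, 1.7, 1, 0], [-0.5, 1.7, 0, 0], [0, 0, 0, 0], [0, 0, 0, 0]]]' --claw 44

```text
clock: 25.28
tool_pos: [0.4586, -0.3865, 0.1006]
ee_rot: [-1.912, -2.493, 0.0]
force: [-0.6, -0.3, -0.5]
width: 0.821
```

drive_tool --rows '[[[0, 0, -3, 0], [0, 0, -3, 0], [0, 0, -1.5, 0], [0, 0, -0.9, 0], [0, 0, 0, 0]]]'

```text
clock: 25.9
tool_pos: [0.4586, -0.3869, 0.0165]
ee_rot: [-1.913, -2.492, 0.0]
force: [0.1, -0.3, 0.8]
width: 0.826
```

```bash
python3 st.py; python3 v.py wrist wrist17
```

```text
25.9 [ 0.4586 -0.3869  0.0165] mill [ 0.0039 -0.3566] jaw 15.0 0.8260368807167835 [ 0.1 -0.3  0.8] [-0.7   0.56  1.82 -0.    0.76 -0.96]
```

View pics/wrist17b.png

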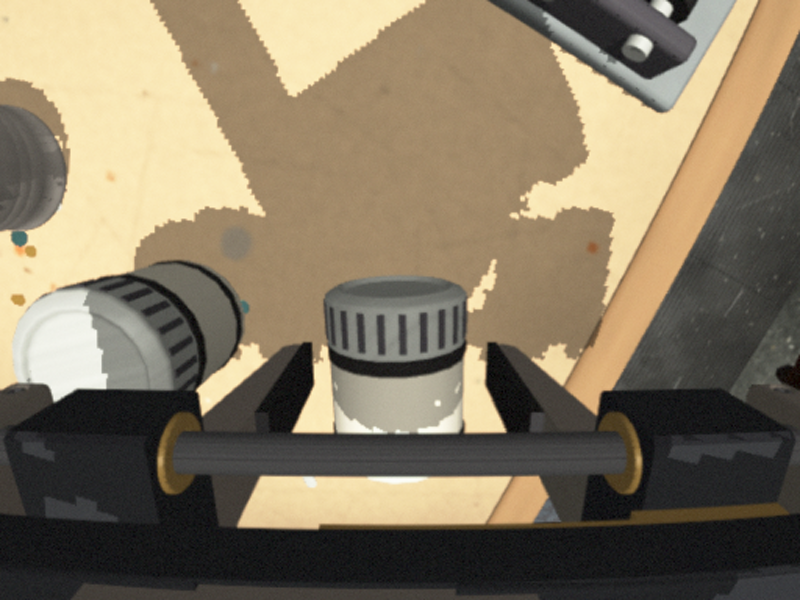

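drive_tool --rows '[[[0, 0, 0, 0], [0, 0, 0, 0], [0, 0, 0, 0], [0, 0, 0, 0], [0, 0, 0, 0]]]' --claw 255

```text
clock: 26.58
tool_pos: [0.4588, -0.3871, 0.0172]
ee_rot: [1.913, 2.491, -0.0]
force: [-1.9, 0.7, 6.5]
width: 0.604
```

drive_tool --rows '[[[0, 0, 1, 0], [0, 0, 3, 0], [0, 0, 5, 0], [0.5, 2, 3, -5], [1, 4, 0.4, -8]]]'

```text
clock: 27.2
tool_pos: [0.4748, -0.3279, 0.1436]
ee_rot: [2.186, 2.25, 0.001]
force: [0.7, 1.1, -1.6]
width: 0.605
```

drive_tool --rows '[[[1, 4, 0, -8], [1, 4, 0, -8], [0.8, 4, 0, 0], [0, 1.7, 0, 0], [0, 0, 0, 0]]]'

```text
clock: 27.82
tool_pos: [0.5013, -0.1892, 0.1408]
ee_rot: [-2.474, -1.936, 0.001]
force: [-0.3, -0.6, -1.2]
width: 0.601
```

```bash
python3 st.py; python3 v.py wrist wrist18
```

```text
27.825 [ 0.5013 -0.1892  0.1408] mill [-0.0021 -0.1545] jaw -13.9 0.601263493632921 [-0.3 -0.6 -1.2] [-0.36  0.3   1.89 -0.    0.95 -0.12]
```

View pics/wrist18b.png

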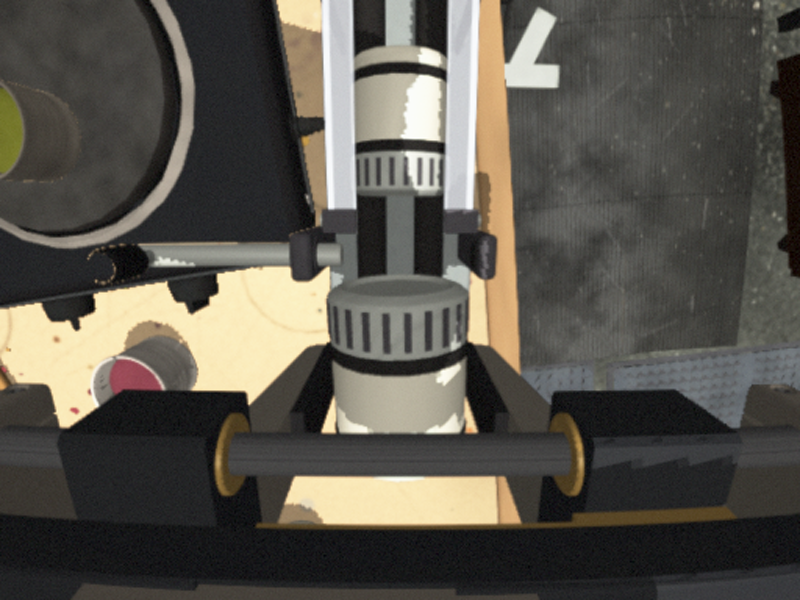

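drive_tool --rows '[[[0, 0, -3, 0], [0, 0, -2.5, 0], [0, 0, -1.5, 0], [0, 0, -1, 0], [0, 0, -0.3, 0]]]'

```text
clock: 28.5
tool_pos: [0.5016, -0.1902, 0.0574]
ee_rot: [-2.476, -1.933, 0.0]
force: [0.6, 0.4, -2.8]
width: 0.6
```

drive_tool --rows '[[[0, 0, -0.2, 0], [0, 0, -0.1, 0], [0, 0, 0, 0]]]'

```text
clock: 28.88
tool_pos: [0.5018, -0.1898, 0.055]
ee_rot: [2.476, 1.933, 0.0]
force: [0.5, 0.4, -2.2]
width: 0.605
```

drive_tool --rows '[[[0, 0, 0, 0], [0, 0, 0, 0], [0, 0, 0, 0], [0, 0, 1, 0], [0, 0, 3, 0]]]' --claw 50

```text
clock: 29.5
tool_pos: [0.5006, -0.1894, 0.0945]
ee_rot: [-2.474, -1.932, 0.002]
force: [-0.0, -0.1, 0.6]
width: 0.806
```

drive_tool --rows '[[[0, 0, 5, 0], [-1, -4, 3, 10], [-1, -4, 0, 10], [0, 0, 0, 10], [0, 0, 0, 10]]]' --claw 255

```text
clock: 30.12
tool_pos: [0.4814, -0.2704, 0.1755]
ee_rot: [1.659, 2.667, 0.0]
force: [-0.3, 0.7, 0.3]
width: 0.28
```

drive_tool --rows '[[[0, 0, 0, 10], [0, 0, 0, 10], [0, 0, 0, 10], [0, 0, 0, 10], [0, 0, 0, 10]]]'

```text
clock: 30.75
tool_pos: [0.4817, -0.2698, 0.1754]
ee_rot: [0.375, 3.119, -0.0]
force: [-0.2, 0.8, -0.4]
width: 0.007
```

```bash
python3 st.py; python3 v.py wrist wrist19 scene scene19
```

```text
30.75 [ 0.4817 -0.2698  0.1754] mill [-0.0019 -0.2374] jaw 76.3 0.00656986523359463 [-0.2  0.8 -0.4] [-0.51  0.28  1.83 -0.    1.03 -1.85]
```

View pics/wrist19b.png

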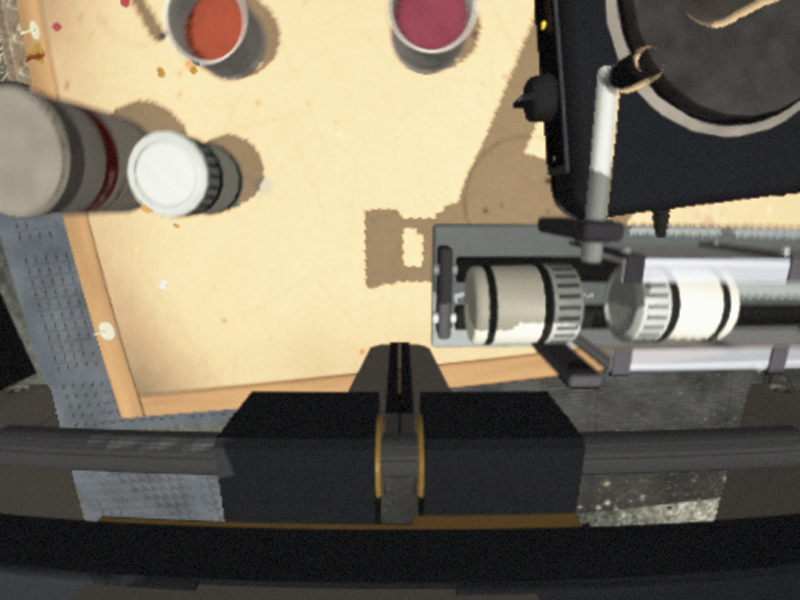

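drive_tool --rows '[[[0.2, 0, -4, 0], [0, 0, -4, 0], [0, 0, -3.3, 0], [0.24, 0.97, 0, 0], [0.36, 1.46, 0, 0]]]'

```text
clock: 31.48
tool_pos: [0.4904, -0.2452, 0.0629]
ee_rot: [0.387, 3.116, -0.001]
force: [1.2, 0.8, 0.6]
width: 0.007
```

drive_tool --rows '[[[0.24, 0.97, 0, 0], [0.24, 0.97, 0, 0], [0.24, 0.97, 0, 0], [0.24, 0.97, 0, 0], [0.24, 0.97, 0, 0]]]'

```text
clock: 32.1
tool_pos: [0.5024, -0.1974, 0.0625]
ee_rot: [0.383, 3.116, -0.002]
force: [-1.4, -8.2, 6.0]
width: 0.006
```

drive_tool --rows '[[[0.24, 0.97, 0, 0], [0.24, 0.97, 0, 0], [0.24, 0.97, 0, 0], [0.24, 0.97, 0, 0], [0.24, 0.97, 0, 0]]]'

```text
clock: 32.72
tool_pos: [0.5144, -0.149, 0.0625]
ee_rot: [0.383, 3.116, -0.002]
force: [-2.2, -8.2, 6.3]
width: 0.006
```

drive_tool --rows '[[[0.24, 0.97, 0, 0], [0.12, 0.49, 0, 0], [0, 0, 0, 0]]]'

```text
clock: 33.1
tool_pos: [0.5179, -0.1338, 0.0623]
ee_rot: [0.383, 3.117, -0.001]
force: [-0.2, -4.1, 2.7]
width: 0.002
```

```bash
python3 st.py; python3 v.py wrist wrist20
```

```text
33.1 [ 0.5179 -0.1338  0.0623] mill [ 0.0007 -0.0967] jaw 76.0 0.0022536281191398214 [-0.2 -4.1  2.7] [-0.26  0.41  1.95 -0.    0.78 -1.58]
```

View pics/wrist20b.png

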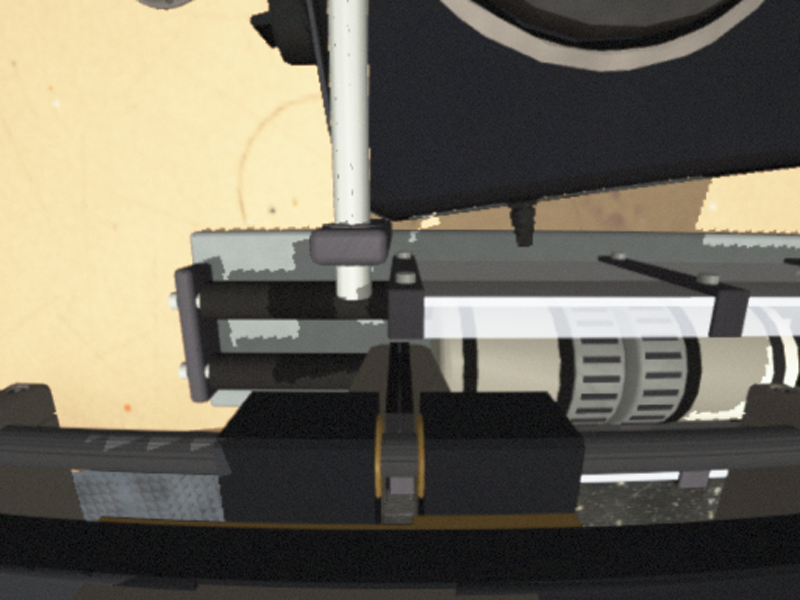

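drive_tool --rows '[[[-0.48, -1.94, 0, 0], [-0.48, -1.94, 2, 0], [-0.5, -2, 4, 0], [-2, -3, 5, -6], [-4, -3, 2, 0]]]' --claw 222

```text
clock: 33.78
tool_pos: [0.4432, -0.2548, 0.1942]
ee_rot: [0.547, 3.09, -0.001]
force: [0.1, -0.8, -0.5]
width: 0.131
```

drive_tool --rows '[[[-4, -3, 0, 0], [-4, -3, 0, 0], [-4, -3, 0, 0], [0, 0, 0, 0]]]'

```text
clock: 34.28
tool_pos: [0.3196, -0.3442, 0.1914]
ee_rot: [-0.553, -3.092, -0.001]
force: [0.4, 0.2, -0.2]
width: 0.129
```

```bash
python3 st.py; python3 v.py wrist wrist21 side side21 scene scene21
```

```text
34.275 [ 0.3196 -0.3442  0.1914] mill [-0.1414 -0.3485] jaw 69.7 0.12928467140975003 [ 0.4  0.2 -0.2] [-0.83  0.14  1.98 -0.    1.03 -2.04]
```

View pics/wrist21b.png

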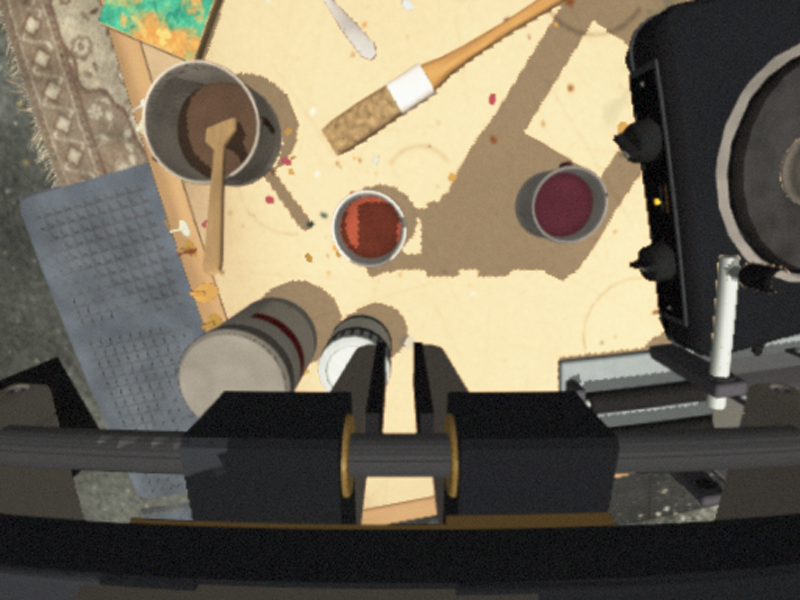

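View pics/scene21b.png

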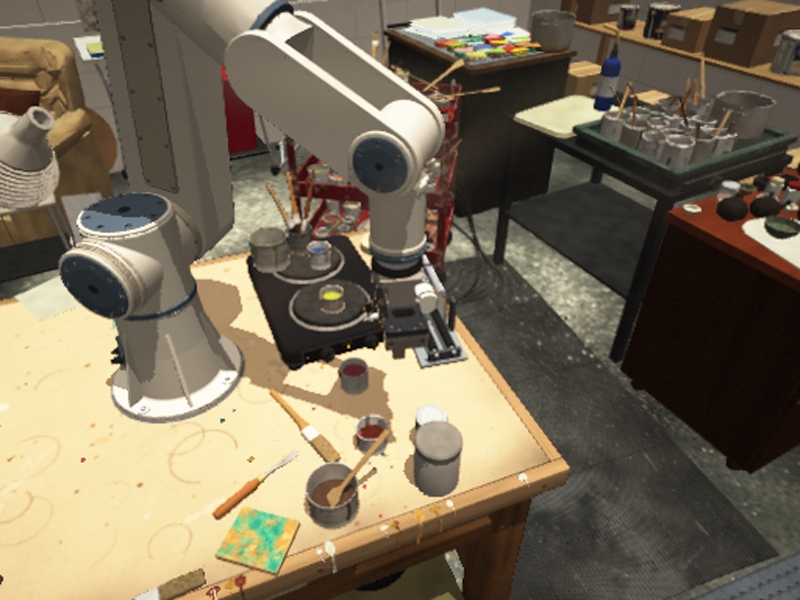

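```bash
python3 - <<'E'
from h import *
for f,B,S_ in (('wrist19.png',(169,173),(25,150)),('wrist16.png',(163,242),None),('wrist13.png',(230,172),(85,209)),('wrist14.png',(208,54),(85,174))):
    w=load(f); print(f,atz(w,B[0]*.64-.5,B[1]*.64-.5,.072).round(4), atz(w,S_[0]*.64-.5,S_[1]*.64-.5,.107).round(4) if S_ else '')
c=[]
for f,x0,y0 in (('scene21.png',245,240),('side21.png',245,230)):
    c.append(cv2.resize(load(f)['img'][y0:y0+75,x0:x0+75],None,fx=5,fy=5,interpolation=cv2.INTER_CUBIC))
cv2.imwrite('pics/b21.png',np.hstack(c))
E
```

```text
wrist19.png [ 0.3624 -0.3931  0.072 ] [ 0.3334 -0.4559  0.107 ]
wrist16.png [ 0.3619 -0.3936  0.072 ] 
wrist13.png [ 0.3615 -0.3944  0.072 ] [ 0.3295 -0.4644  0.107 ]
wrist14.png [ 0.3657 -0.397   0.072 ] [ 0.3364 -0.4648  0.107 ]
```

View pics/b21.png

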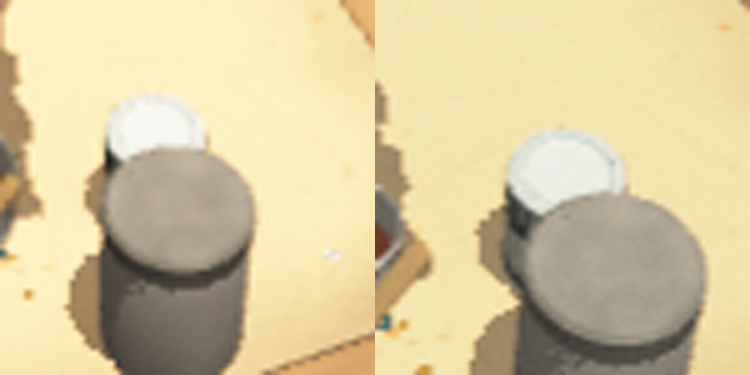

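```bash
python3 - <<'E'
from h import *
from scipy.optimize import least_squares
S=[load('scene0.png'),load('side0.png'),load('wrist21.png')]
o=np.array([(385,434),(397,438),(212,268)])*.64-.5
f=lambda p:np.concatenate([proj(s,p)[0]-u for s,u in zip(S,o)])
r=least_squares(f,[.25,-.4,.1]);print(r.x,r.fun.round(1))
E
```

```text
[ 0.25259535 -0.43351463  0.12697219] [ 2.  -0.8  1.   0.1 -0.  -1.2]
```

drive_tool --rows '[[[-2.2, -3.1, 0, 0], [0, 0, -5, 0], [0, 0, -4, 0], [0, 0, -2.5, 0], [0, 0, -1.4, 0]]]'

```text
clock: 35.05
tool_pos: [0.301, -0.3726, 0.0613]
ee_rot: [-0.544, -3.093, -0.002]
force: [0.2, -0.1, -0.3]
width: 0.13
```

```bash
python3 st.py; python3 v.py wrist wrist22 side side22;python3 -c "
import cv2
a=cv2.imread('pics/side22.png')[200:320,190:340];cv2.imwrite('pics/s22.png',cv2.resize(a,None,fx=5,fy=5,interpolation=cv2.INTER_CUBIC))"
```

```text
35.05 [ 0.301  -0.3726  0.0613] mill [-0.1526 -0.3805] jaw 70.1 0.1297399261617799 [ 0.2 -0.1 -0.3] [-0.89  0.35  2.06  0.    0.73 -2.12]
```

View pics/wrist22b.png

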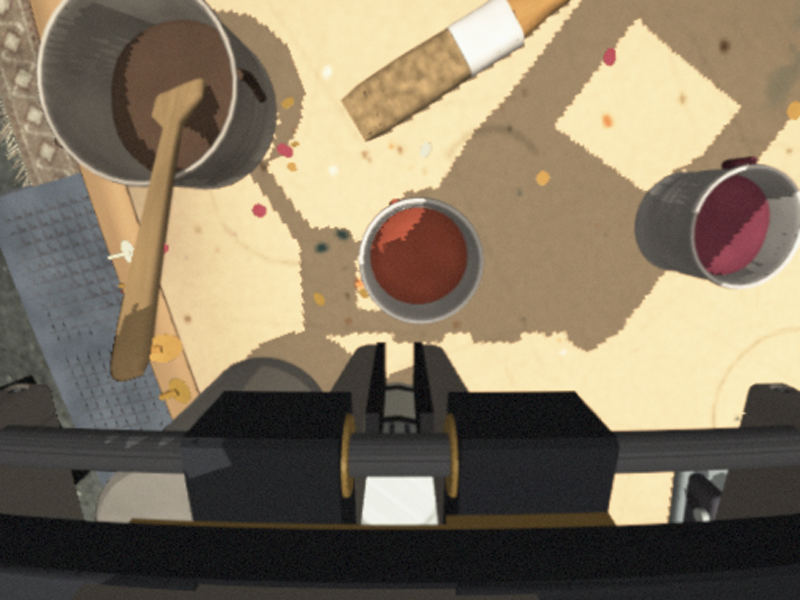

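View pics/s22.png

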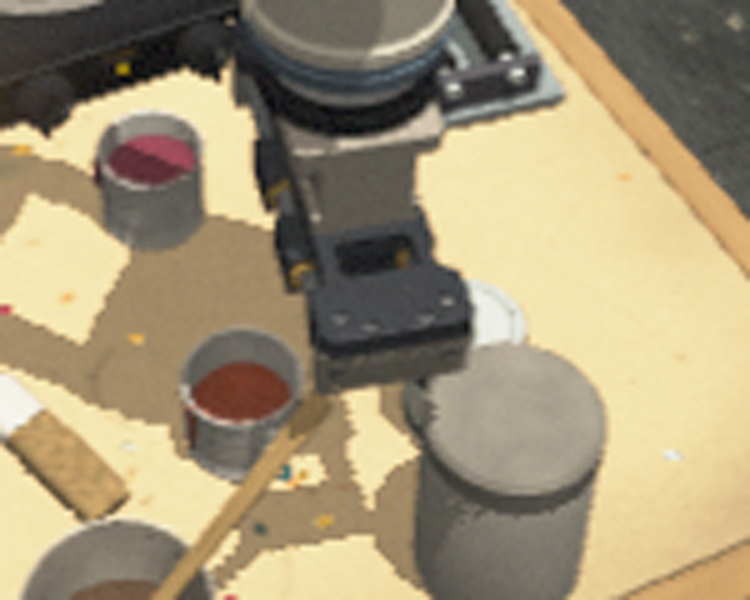

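drive_tool --rows '[[[0.94, -0.34, 0, 0], [0.94, -0.34, 0, 0], [0.94, -0.34, 0, 0], [0.94, -0.34, 0, 0], [0.94, -0.34, 0, 0]]]'

```text
clock: 35.78
tool_pos: [0.3481, -0.3909, 0.063]
ee_rot: [-0.546, -3.094, 0.0]
force: [-4.1, 0.9, 8.9]
width: 0.129
```

drive_tool --rows '[[[0.94, -0.34, 0, 0], [0.47, -0.17, 0.1, 0], [0.47, -0.17, 0.1, 0], [0.47, -0.17, 0.2, 0]]]'

```text
clock: 36.28
tool_pos: [0.3728, -0.4005, 0.0679]
ee_rot: [0.546, 3.091, -0.003]
force: [-0.8, 0.1, 2.9]
width: 0.132
```

```bash
python3 st.py; python3 v.py side side23;python3 -c "
import cv2
a=cv2.imread('pics/side23.png')[200:320,190:340];cv2.imwrite('pics/s23.png',cv2.resize(a,None,fx=5,fy=5,interpolation=cv2.INTER_CUBIC))"
```

```text
36.275 [ 0.3728 -0.4005  0.0679] mill [-0.0761 -0.3904] jaw 70.0 0.13242628307867244 [-0.8  0.1  2.9] [-0.82  0.42  1.92  0.    0.8  -2.05]
```

View pics/s23.png

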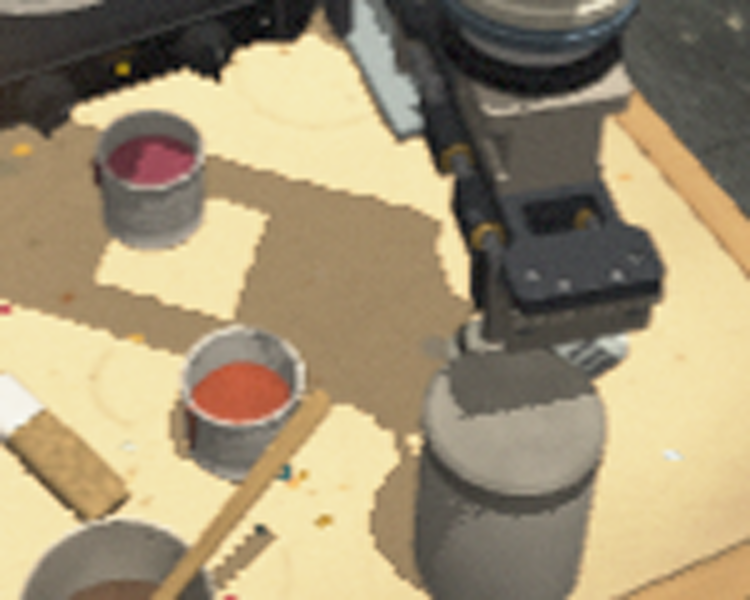

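drive_tool --rows '[[[0.47, -0.17, 0.2, 0], [0.47, -0.17, 0.2, 0], [0, 0, 0, 0], [0, 0, 0, 0]]]'

```text
clock: 36.83
tool_pos: [0.3804, -0.4024, 0.0705]
ee_rot: [-0.546, -3.093, -0.0]
force: [-0.1, -0.1, 0.8]
width: 0.132
```

```bash
python3 st.py; python3 v.py side side24 wrist wrist24;python3 -c "
import cv2
a=cv2.imread('pics/side24.png')[200:320,190:340];cv2.imwrite('pics/s24.png',cv2.resize(a,None,fx=5,fy=5,interpolation=cv2.INTER_CUBIC))"
```

```text
36.825 [ 0.3804 -0.4024  0.0705] mill [-0.0683 -0.3905] jaw 70.0 0.13245327725443887 [-0.1 -0.1  0.8] [-0.82  0.43  1.9  -0.    0.82 -2.04]
```

View pics/s24.png

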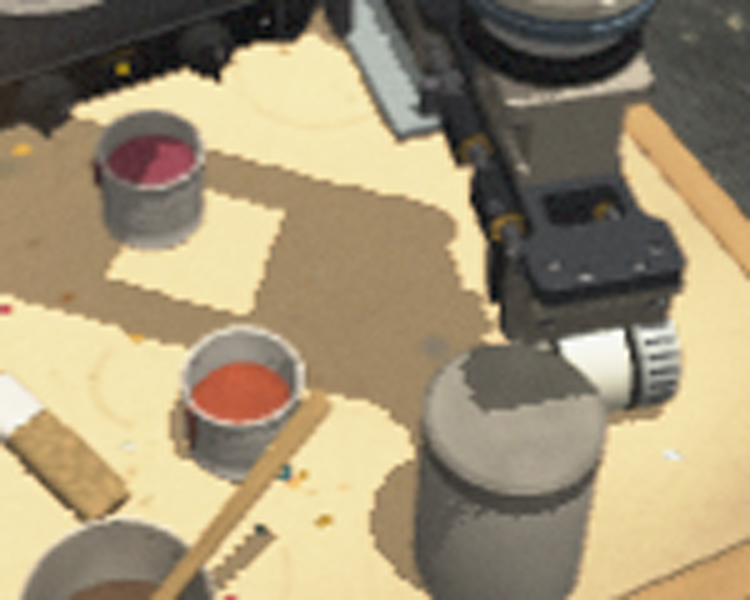

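View pics/wrist24b.png

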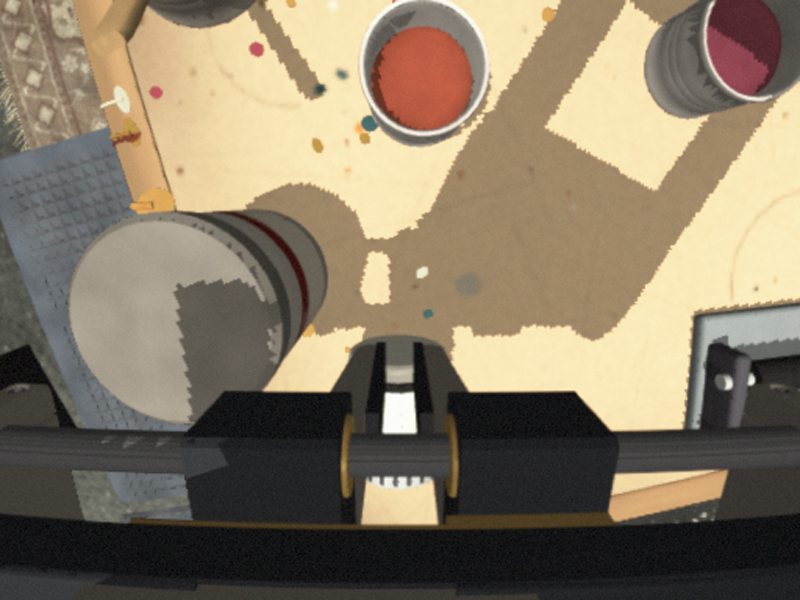

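drive_tool --rows '[[[0, 0, 2.5, 0], [1.3, -0.5, 2, 0], [1.3, -0.5, 0, 0], [1.3, -0.5, 0, 0], [0, 0, 0, 0]]]'

```text
clock: 37.55
tool_pos: [0.42, -0.4175, 0.1146]
ee_rot: [-0.545, -3.093, -0.001]
force: [0.4, 1.0, 0.7]
width: 0.126
```

drive_tool --rows '[[[0, 0, 0, 0], [0, 0, 0, 0], [0, 0, 0, 0], [0, 0, 0, 0]]]' --claw 44

```text
clock: 38.05
tool_pos: [0.4194, -0.4176, 0.1157]
ee_rot: [0.546, 3.094, -0.0]
force: [-0.5, -0.2, 0.9]
width: 0.545
```

```bash
python3 st.py; python3 v.py wrist wrist25
```

```text
38.05 [ 0.4194 -0.4176  0.1157] mill [-0.0269 -0.3958] jaw 70.0 0.5448172834436128 [-0.5 -0.2  0.9] [-0.79  0.41  1.79 -0.    0.94 -2.01]
```

View pics/wrist25b.png

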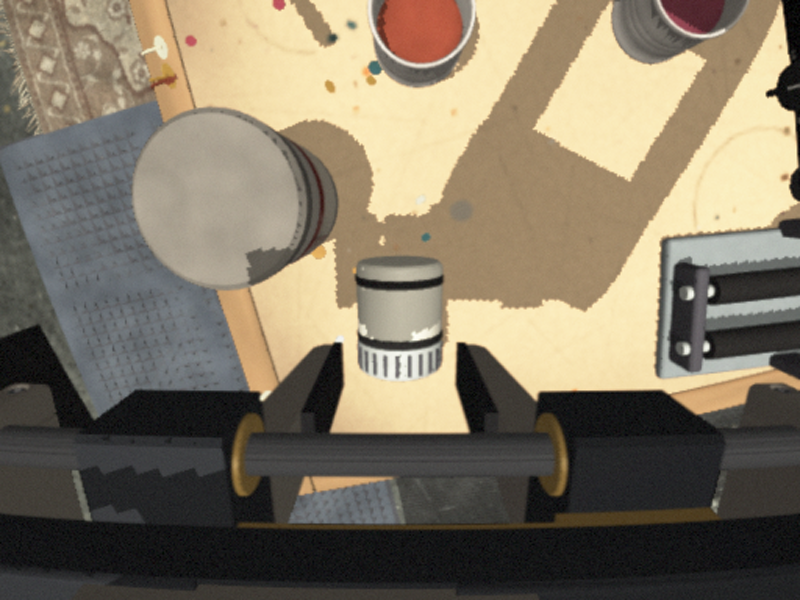

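```bash
python3 - <<'E'
from h import *
w=load('wrist25.png'); g=lambda X,Y,z:atz(w,X*.64-.5,Y*.64-.5,z).round(4)
print(g(400,270,.05),g(401,368,.05),g(400,262,.03),g(401,378,.03))
w=load('wrist8.png');t=np.array([.4608,-.3004]) 
E
```

```text
[ 0.3926 -0.4062  0.05  ] [ 0.4494 -0.4263  0.05  ] [ 0.3908 -0.4056  0.03  ] [ 0.464  -0.4315  0.03  ]
```

drive_tool --rows '[[[0, 0, 0, 0], [0, 0, 0, 0], [0, 0, -3, 0]]]'

```text
clock: 38.48
tool_pos: [0.421, -0.419, 0.0874]
ee_rot: [0.546, 3.09, -0.004]
force: [-0.0, 0.0, -0.3]
width: 0.824
```

drive_tool --rows '[[[0.3, 0, -3, 0], [0, 0, -2.5, 0], [0, 0, -1.2, 0], [0, 0, -0.3, 0], [0, 0, 0, 0]]]'

```text
clock: 39.1
tool_pos: [0.4228, -0.4179, 0.0163]
ee_rot: [0.546, 3.093, -0.001]
force: [0.0, -0.3, -0.3]
width: 0.829
```

drive_tool --rows '[[[0, 0, 0, 0], [0, 0, 0, 0], [0, 0, 0, 0], [0, 0, 0, 0], [0, 0, 0, 0]]]' --claw 255

```text
clock: 39.72
tool_pos: [0.4228, -0.4179, 0.0162]
ee_rot: [0.546, 3.093, -0.001]
force: [-0.2, -0.2, 5.7]
width: 0.602
```

drive_tool --rows '[[[0, 0, 1, 0], [0, 0, 3, 0], [0, 0, 5, 0], [0, 1, 3.4, -4], [0, 3, 0, -10]]]'

```text
clock: 40.35
tool_pos: [0.424, -0.3793, 0.143]
ee_rot: [0.926, 2.996, -0.004]
force: [-0.6, 0.3, -1.9]
width: 0.601
```

```bash
python3 st.py; python3 v.py wrist wrist26
```

```text
40.35 [ 0.424  -0.3793  0.143 ] mill [-0.0316 -0.3575] jaw 55.7 0.6008623820268396 [-0.6  0.3 -1.9] [-0.73  0.34  1.83 -0.    0.97 -1.7 ]
```

View pics/wrist26b.png

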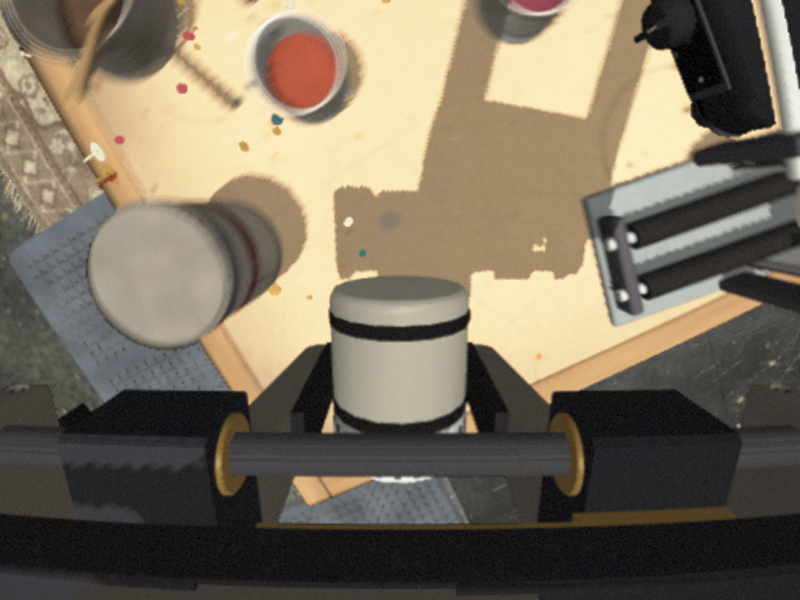

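drive_tool --rows '[[[1, 3, 0, -10], [1, 3, 0, -10], [1, 3, 0, -10], [1, 3, 0, -10], [1, 3, 0, -10]]]'

```text
clock: 41.02
tool_pos: [0.4723, -0.2264, 0.1397]
ee_rot: [-2.108, -2.328, 0.0]
force: [0.1, 0.6, -3.0]
width: 0.599
```

drive_tool --rows '[[[1.4, 2, 0, -10], [1.4, 1.8, 0, -10], [0, 0, 0, 0], [0, 0, 0, 0]]]'

```text
clock: 41.52
tool_pos: [0.4999, -0.1898, 0.1396]
ee_rot: [-2.472, -1.938, 0.001]
force: [-0.6, -0.6, -1.0]
width: 0.603
```

```bash
python3 st.py; python3 v.py wrist wrist27
```

```text
41.525 [ 0.4999 -0.1898  0.1396] mill [-0.0034 -0.1554] jaw -13.8 0.603297453525404 [-0.6 -0.6 -1. ] [-0.37  0.3   1.9  -0.    0.94 -0.12]
```

View pics/wrist27b.png

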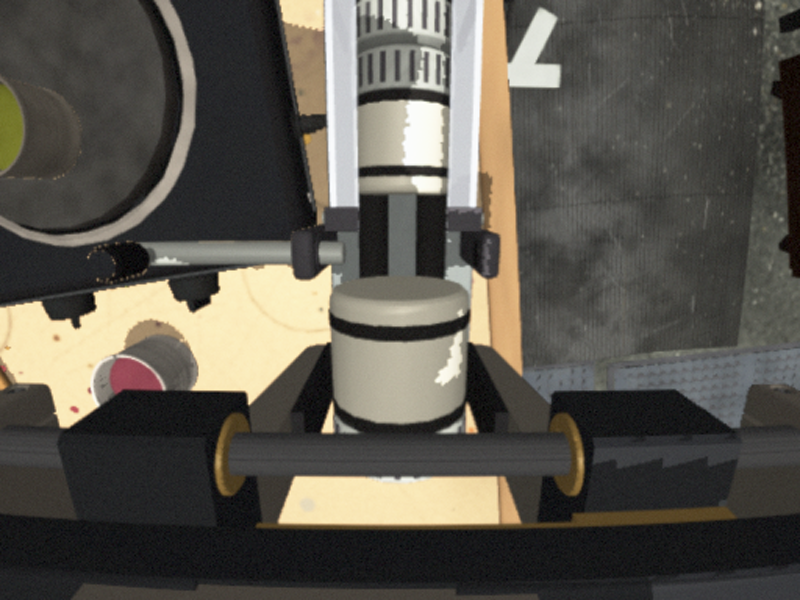

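drive_tool --rows '[[[0.2, 0, -3, 0], [0, 0, -2.5, 0], [0, 0, -1.5, 0], [0, 0, -1, 0], [0, 0, -0.3, 0]]]'

```text
clock: 42.2
tool_pos: [0.5024, -0.1898, 0.0564]
ee_rot: [-2.476, -1.934, 0.0]
force: [-0.5, -0.7, -2.2]
width: 0.6
```

drive_tool --rows '[[[0, 0, -0.2, 0], [0, 0, -0.1, 0], [0, 0, 0, 0]]]'

```text
clock: 42.58
tool_pos: [0.5027, -0.1896, 0.054]
ee_rot: [2.475, 1.933, 0.0]
force: [0.1, -0.6, -2.4]
width: 0.603
```

drive_tool --rows '[[[0, 0, 0, 0], [0, 0, 0, 0], [0, 0, 0, 0], [0, 0, 1, 0], [0, 0, 3, 0]]]' --claw 50

```text
clock: 43.2
tool_pos: [0.5015, -0.1892, 0.0935]
ee_rot: [-2.474, -1.932, 0.002]
force: [0.0, 0.7, -0.4]
width: 0.805
```

drive_tool --rows '[[[0, 0, 5, 0], [-1, -4, 3, 10], [-1, -4, 0, 10], [0, 0, 0, 10], [0, 0, 0, 10]]]' --claw 255

```text
clock: 43.82
tool_pos: [0.4823, -0.2703, 0.1745]
ee_rot: [1.659, 2.667, 0.0]
force: [-0.7, 0.5, -0.1]
width: 0.28
```

drive_tool --rows '[[[0, 0, 0, 10], [0, 0, 0, 10], [0, 0, 0, 10], [0, 0, 0, 10], [0, 0, 0, 10]]]'

```text
clock: 44.45
tool_pos: [0.4826, -0.2696, 0.1744]
ee_rot: [0.375, 3.119, -0.0]
force: [-0.2, -0.6, 0.5]
width: 0.002
```

```bash
python3 st.py; python3 v.py wrist wrist28
```

```text
44.45 [ 0.4826 -0.2696  0.1744] mill [-0.0011 -0.237 ] jaw 76.3 0.0016555765757130286 [-0.2 -0.6  0.5] [-0.51  0.28  1.83  0.    1.03 -1.84]
```

View pics/wrist28b.png

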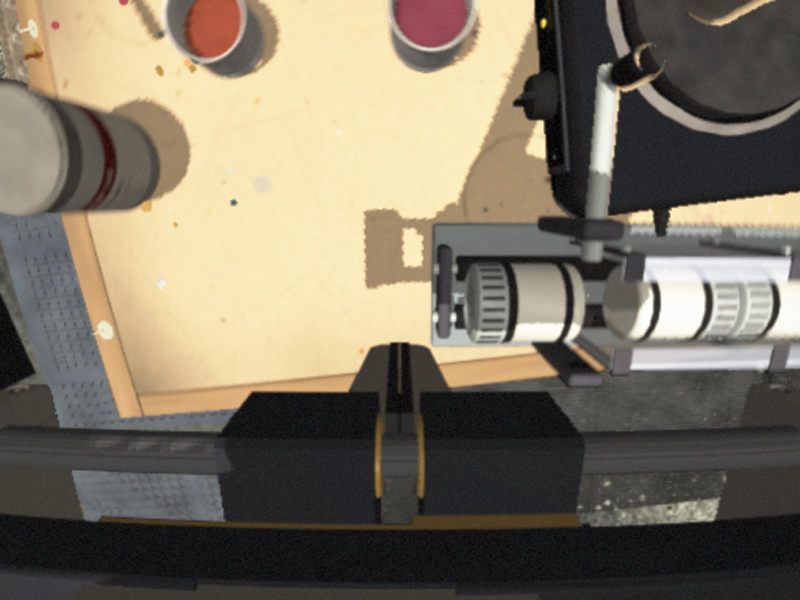

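drive_tool --rows '[[[0.2, 0, -4, 0], [0, 0, -4, 0], [0, 0, -3.2, 0], [0.24, 0.97, 0, 0], [0.36, 1.46, 0, 0]]]'

```text
clock: 45.12
tool_pos: [0.4914, -0.245, 0.0629]
ee_rot: [0.386, 3.117, -0.001]
force: [0.6, -1.0, -0.4]
width: 0.003
```

drive_tool --rows '[[[0.24, 0.97, 0, 0], [0.24, 0.97, 0, 0], [0.24, 0.97, 0, 0], [0.24, 0.97, 0, 0], [0.24, 0.97, 0, 0]]]'

```text
clock: 45.75
tool_pos: [0.5037, -0.1977, 0.063]
ee_rot: [0.382, 3.116, -0.004]
force: [-2.8, -9.7, 6.8]
width: 0.005
```

drive_tool --rows '[[[0.24, 0.97, 0, 0], [0.24, 0.97, 0, 0], [0.24, 0.97, 0, 0], [0.24, 0.97, 0, 0], [0.12, 0.49, 0, 0]]]'

```text
clock: 46.38
tool_pos: [0.5145, -0.1539, 0.063]
ee_rot: [0.382, 3.116, -0.004]
force: [-1.6, -9.5, 7.4]
width: 0.006
```

```bash
python3 st.py; python3 v.py wrist wrist29
```

```text
46.375 [ 0.5145 -0.1539  0.063 ] mill [ 0.0022 -0.117 ] jaw 76.0 0.005526959565851812 [-1.6 -9.5  7.4] [-0.29  0.41  1.94 -0.    0.78 -1.62]
```

View pics/wrist29b.png

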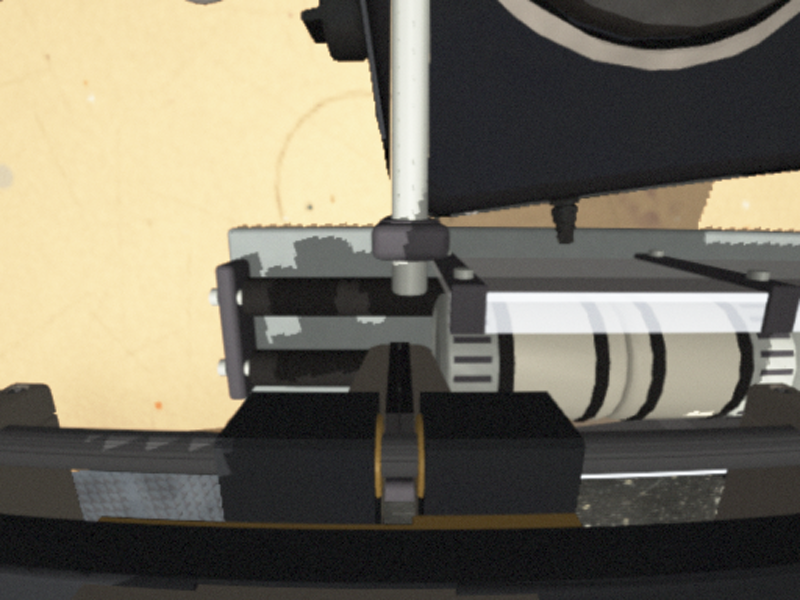

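drive_tool --rows '[[[0.12, 0.49, 0, 0], [0.12, 0.49, 0, 0], [0.06, 0.24, 0, 0]]]'

```text
clock: 46.8
tool_pos: [0.5174, -0.1419, 0.063]
ee_rot: [0.382, 3.116, -0.004]
force: [-2.0, -10.6, 7.6]
width: 0.0
```

drive_tool --rows '[[[0.05, 0.2, 0, 0], [0.05, 0.2, 0, 0], [0, 0, 0, 0]]]'

```text
clock: 47.18
tool_pos: [0.5184, -0.1379, 0.063]
ee_rot: [0.382, 3.116, -0.003]
force: [-1.6, -8.4, 6.7]
width: 0.006
```

```bash
python3 st.py; python3 v.py wrist wrist30
```

```text
47.175 [ 0.5184 -0.1379  0.063 ] mill [ 0.0021 -0.1005] jaw 76.0 0.005803059134931133 [-1.6 -8.4  6.7] [-0.26  0.41  1.95 -0.    0.78 -1.59]
```

View pics/wrist30b.png

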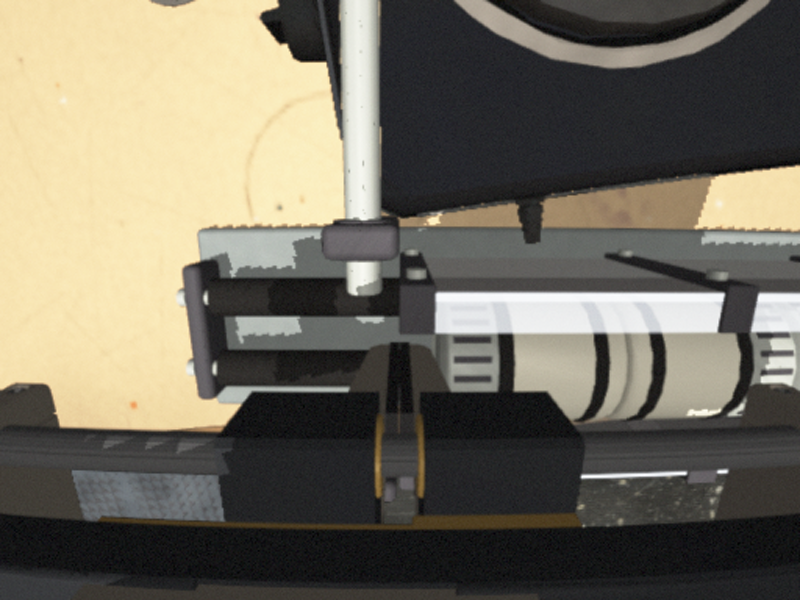

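drive_tool --rows '[[[-0.48, -1.94, 0, 0], [-0.48, -1.94, 1, 0], [-0.5, -1, 5, -10], [-1, 0, 5, -10], [-2, 1, 3, -10]]]' --claw 120

```text
clock: 47.85
tool_pos: [0.4732, -0.1773, 0.2047]
ee_rot: [1.187, 2.905, 0.0]
force: [-0.3, -0.6, 0.4]
width: 0.519
```

drive_tool --rows '[[[-2, 1, 0, -10], [-2, 1, 0, -10], [-2, 1, 0, -10], [-2, 1.5, 0, -10], [-2, 1.5, 0, -10]]]'

```text
clock: 48.48
tool_pos: [0.3716, -0.1159, 0.2021]
ee_rot: [-2.305, -2.134, -0.0]
force: [0.1, 0.3, -0.1]
width: 0.528
```

drive_tool --rows '[[[0, 0, 0, -10], [0, 0, 0, 0], [0, 0, 0, 0]]]'

```text
clock: 48.85
tool_pos: [0.3728, -0.1161, 0.202]
ee_rot: [2.473, 1.937, 0.0]
force: [-0.8, -0.1, 0.2]
width: 0.53
```

```bash
python3 st.py; python3 v.py wrist wrist31
```

```text
48.85 [ 0.3728 -0.1161  0.202 ] mill [-0.1445 -0.1144] jaw -13.8 0.5297548032786709 [-0.8 -0.1  0.2] [-0.31 -0.01  2.11  0.    1.04 -0.06]
```

View pics/wrist31b.png

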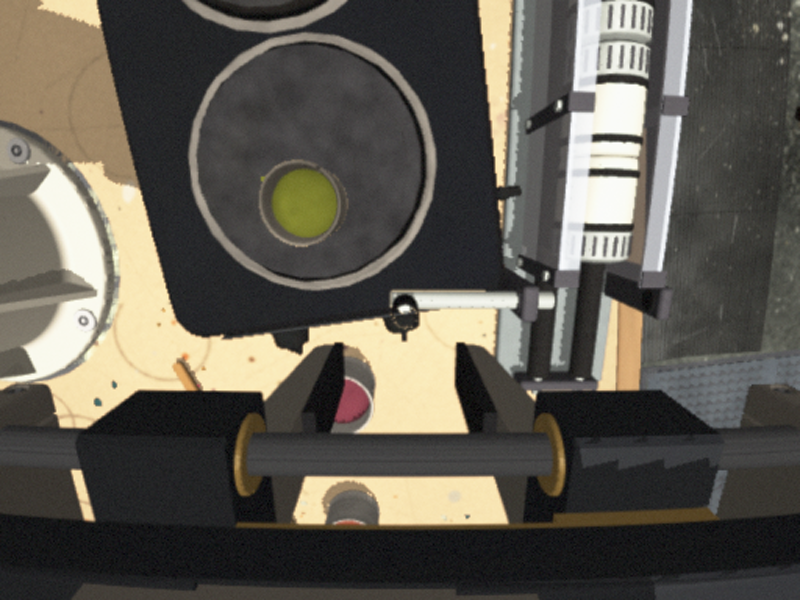

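drive_tool --rows '[[[0.3, -0.1, -4, 0], [0, 0, -3, 0], [0, 0, -2, 0], [0, 0, -0.7, 0], [0, 0, 0, 0]]]'

```text
clock: 49.52
tool_pos: [0.3757, -0.1168, 0.1047]
ee_rot: [-2.475, -1.934, 0.001]
force: [0.1, 0.0, -0.6]
width: 0.532
```

drive_tool --rows '[[[0, 0, 0, 0], [0, 0, 0, 0], [0, 0, 0, 0], [0, 0, 0, 0], [0, 0, 0, 0]]]' --claw 255

```text
clock: 50.15
tool_pos: [0.3763, -0.1169, 0.105]
ee_rot: [2.475, 1.933, 0.001]
force: [1.0, 0.5, 2.5]
width: 0.186
```

drive_tool --rows '[[[0, 0, 0, 0], [0, 0, 0, 0]]]'

```text
clock: 50.4
tool_pos: [0.3763, -0.1169, 0.105]
ee_rot: [2.475, 1.933, 0.001]
force: [2.1, -0.4, 5.4]
width: 0.184
```

drive_tool --rows '[[[0.97, -0.24, 0, 0], [1.46, -0.36, 0, 0], [1.46, -0.36, 0, 0], [1.46, -0.36, 0, 0], [0.97, -0.24, 0, 0]]]'

```text
clock: 51.02
tool_pos: [0.439, -0.1324, 0.1049]
ee_rot: [-2.475, -1.933, 0.001]
force: [-2.1, -0.2, 11.5]
width: 0.185
```

drive_tool --rows '[[[0.29, -0.07, 0, 0], [0.19, -0.05, 0, 0], [0, 0, 0, 0]]]'

```text
clock: 51.4
tool_pos: [0.4437, -0.1336, 0.105]
ee_rot: [-2.476, -1.934, 0.0]
force: [-1.3, 0.3, 8.5]
width: 0.182
```

drive_tool --rows '[[[0.15, -0.04, 0, 0], [0.15, -0.04, 0, 0], [0, 0, 0, 0]]]'

```text
clock: 51.78
tool_pos: [0.4443, -0.1337, 0.1048]
ee_rot: [-2.473, -1.931, 0.005]
force: [-9.0, 1.9, 18.4]
width: 0.187
```

drive_tool --rows '[[[0.15, -0.04, 0, 0], [0.1, -0.02, 0, 0], [0, 0, 0, 0]]]'

```text
clock: 52.15
tool_pos: [0.4444, -0.1337, 0.1046]
ee_rot: [-2.47, -1.929, 0.01]
force: [-16.7, 2.6, 26.7]
width: 0.184
```

drive_tool --rows '[[[0, 0, 0, 0], [0, 0, 0, 0], [0, 0, 0, 0], [0, 0, 0, 0]]]' --claw 130

```text
clock: 52.65
tool_pos: [0.4491, -0.1349, 0.1045]
ee_rot: [-2.476, -1.933, 0.0]
force: [-0.8, 0.5, 0.0]
width: 0.483
```

drive_tool --rows '[[[0, 0, 3, 0], [0, 0, 5, 0], [-1, 0, 5, 0], [-2, 0, 2, 0], [0, 0, 0, 0]]]'

```text
clock: 53.28
tool_pos: [0.4193, -0.1351, 0.256]
ee_rot: [2.474, 1.932, 0.003]
force: [1.0, 0.6, 0.3]
width: 0.49
```

```bash
python3 st.py; python3 v.py wrist wrist32 side side32;python3 -c "
import cv2
a=cv2.imread('pics/side32.png')[90:210,210:330];cv2.imwrite('pics/s32.png',cv2.resize(a,None,fx=5,fy=5,interpolation=cv2.INTER_CUBIC))"
```

```text
53.275 [ 0.4193 -0.1351  0.256 ] mill [-0.0947 -0.1216] jaw -14.0 0.4896443044677107 [1.  0.6 0.3] [-0.32  0.01  1.96 -0.    1.17 -0.07]
```

View pics/wrist32b.png

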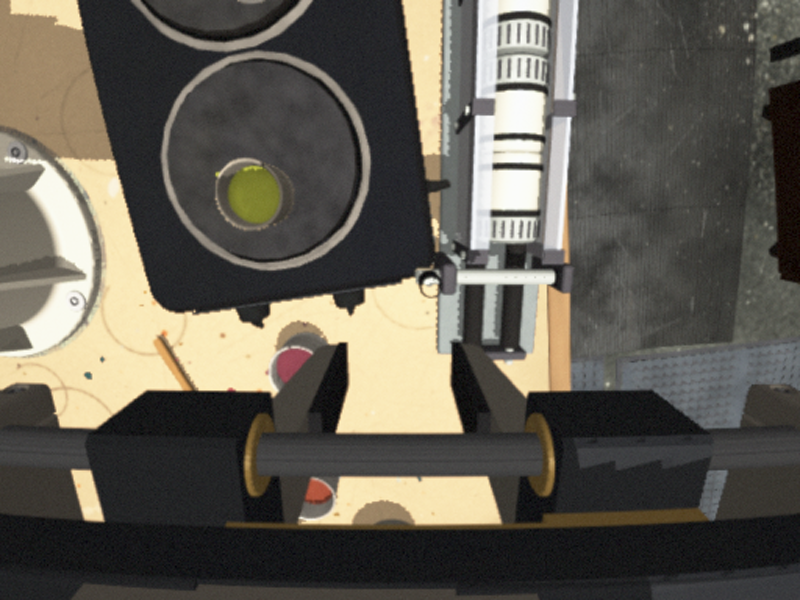

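View pics/s32.png

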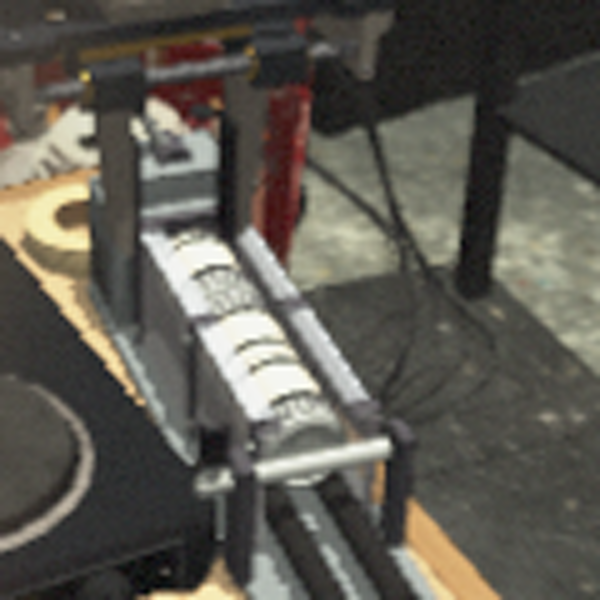

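```bash
python3 - <<'E'
from h import *; from mill import *
from scipy.optimize import least_squares
S=[load('scene0.png'),load('side0.png')]
def tri(a,b):
    o=np.array([a,b])*.64-.5
    f=lambda p:np.concatenate([proj(s,p)[0]-u for s,u in zip(S,o)])
    r=least_squares(f,[.4,.2,.1]);return r.x.round(3),r.fun.round(1),tomill(*r.x[:2]).round(3)
for n,a,b in [('tip1',(269,186),(229,147)),('tip2',(289,172),(253,132)),('pot',(298,240),(264,207)),('bigpot top',(269,236),(234,204)),('knob',(386,210),(367,172)),('blue',(319,246),(290,217))]: print(n,*tri(a,b))
print(toworld(-.026,.177),toworld(-.075,.177),toworld(0,.177))
E
```

```text
tip1 [0.309 0.264 0.233] [ 0.  0. -0. -0.] [-0.297  0.239]
tip2 [0.362 0.264 0.254] [ 0.3  0.7 -0.2 -0.6] [-0.246  0.252]
pot [0.349 0.225 0.1  ] [-0.1 -1.1  0.1  0.9] [-0.249  0.211]
bigpot top [0.245 0.082 0.216] [-0.1 -0.6  0.1  0.5] [-0.316  0.048]
knob [0.553 0.143 0.165] [-0.  -0.3  0.   0.2] [-0.032  0.18 ]
blue [0.384 0.174 0.095] [ 0.  0. -0. -0.] [-0.203  0.17 ]
[0.55776379 0.13826449] [0.5101975  0.15003087] [0.58300305 0.1320211 ]
```

drive_tool --rows '[[[1.5, 5, 0, 0], [1.5, 5, 0, 0], [1.5, 5, 0, 0], [1.5, 5, 0, 0], [1.5, 5, 0, 0]]]' --claw 255

```text
clock: 54.0
tool_pos: [0.4944, 0.1171, 0.2529]
ee_rot: [-2.475, -1.933, 0.003]
force: [0.1, 0.2, 1.3]
width: 0.004
```

drive_tool --rows '[[[1.3, 3.5, 0, 0], [0, 0, 0, 0], [0, 0, 0, 0]]]'

```text
clock: 54.38
tool_pos: [0.5066, 0.1498, 0.2532]
ee_rot: [-2.475, -1.934, 0.004]
force: [0.4, -0.5, -0.2]
width: 0.005
```

```bash
python3 st.py; python3 v.py wrist wrist33
```

```text
54.375 [0.5066 0.1498 0.2532] mill [-0.0784  0.1759] jaw -14.0 0.004787007859132539 [ 0.4 -0.5 -0.2] [ 0.28  0.17  1.79 -0.    1.18  0.53]
```

View pics/wrist33b.png

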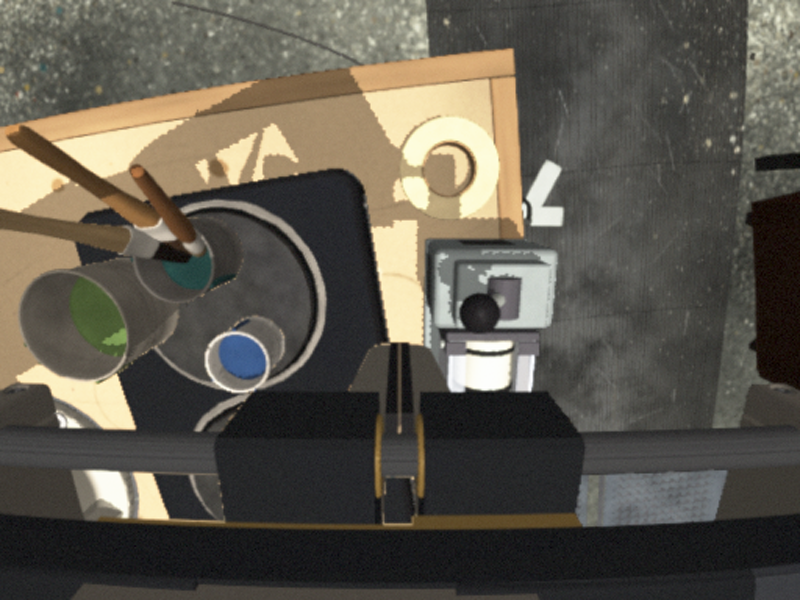

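```bash
python3 - <<'E'
from h import *; from mill import *
w=load('wrist33.png'); q=atz(w,480*.64-.5,313*.64-.5,.17); print(q,tomill(*q[:2]))
t=np.array([.5066,.1498,.17]); print(proj(w,t)/.64)
E
```

```text
[0.55868289 0.13882307 0.17      ] [-0.02524193  0.17776294]
[[395.31268473 315.13453694]]
```

drive_tool --rows '[[[0, 0, -4, 0], [0, 0, -3.5, 0], [0, 0, -2, 0], [0.97, -0.24, 0, 0], [0.97, -0.24, 0, 0]]]'

```text
clock: 55.05
tool_pos: [0.528, 0.1447, 0.1606]
ee_rot: [2.476, 1.932, 0.002]
force: [-0.2, -0.6, 0.3]
width: 0.007
```

drive_tool --rows '[[[0.97, -0.24, 0, 0], [0.97, -0.24, 0, 0], [0.97, -0.24, 0, 0], [0.97, -0.24, 0, 0], [0.78, -0.19, 0, 0]]]'

```text
clock: 55.68
tool_pos: [0.5739, 0.1336, 0.1595]
ee_rot: [2.476, 1.933, -0.0]
force: [-1.5, -0.2, -1.2]
width: 0.007
```

```bash
python3 st.py; python3 v.py wrist wrist34
```

```text
55.675 [0.5739 0.1336 0.1595] mill [-0.0092  0.1764] jaw -14.0 0.006839907695298748 [-1.5 -0.2 -1.2] [ 0.23  0.36  1.76 -0.    1.02  0.47]
```

View pics/wrist34b.png

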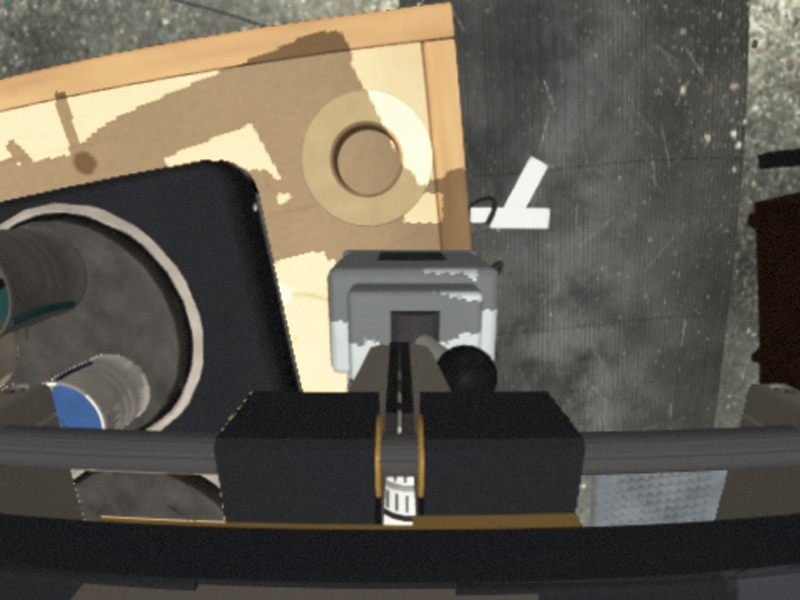

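Lever nearly over. I'll push gently until it reaches its stop.

drive_tool --rows '[[[0.29, -0.07, 0, 0], [0.29, -0.07, 0, 0], [0, 0, 0, 0]]]'

```text
clock: 56.1
tool_pos: [0.579, 0.1324, 0.1596]
ee_rot: [2.476, 1.934, -0.0]
force: [0.5, -0.2, -0.1]
width: 0.004
```

drive_tool --rows '[[[0.19, -0.05, 0, 0], [0.19, -0.05, 0, 0], [0, 0, 0, 0]]]'

```text
clock: 56.48
tool_pos: [0.5815, 0.1317, 0.1595]
ee_rot: [-2.475, -1.932, 0.003]
force: [-6.7, 1.4, 1.1]
width: 0.006
```

drive_tool --rows '[[[0.19, -0.05, 0, 0], [0, 0, 0, 0]]]'

```text
clock: 56.72
tool_pos: [0.5817, 0.1316, 0.1594]
ee_rot: [-2.473, -1.931, 0.007]
force: [-12.9, 4.4, 6.7]
width: 0.004
```

drive_tool --rows '[[[-1.5, 0.37, 0, 0], [-3, 0.7, 1, 0], [-3, 0.7, 4, 0], [-3, 0, 5, 0], [-3, 0, 3, 0]]]'

```text
clock: 57.35
tool_pos: [0.4495, 0.1489, 0.2922]
ee_rot: [2.475, 1.933, 0.006]
force: [1.1, 0.5, 0.5]
width: 0.002
```

drive_tool --rows '[[[-2, -3, 2, 0], [-2, -3, 0, 0], [0, 0, 0, 0]]]'

```text
clock: 57.72
tool_pos: [0.4088, 0.0874, 0.3103]
ee_rot: [2.476, 1.931, 0.003]
force: [0.1, 0.2, -0.9]
width: 0.005
```

```bash
python3 st.py; python3 v.py wrist wrist35 side side35 scene scene35;python3 -c "
import cv2
a=cv2.imread('pics/side35.png')[90:210,210:330];cv2.imwrite('pics/s35.png',cv2.resize(a,None,fx=5,fy=5,interpolation=cv2.INTER_CUBIC))"
```

```text
57.725 [0.4088 0.0874 0.3103] mill [-0.1584  0.0919] jaw -14.1 0.005256515487471015 [ 0.1  0.2 -0.9] [ 0.21 -0.07  1.92 -0.    1.29  0.45]
```

View pics/wrist35b.png

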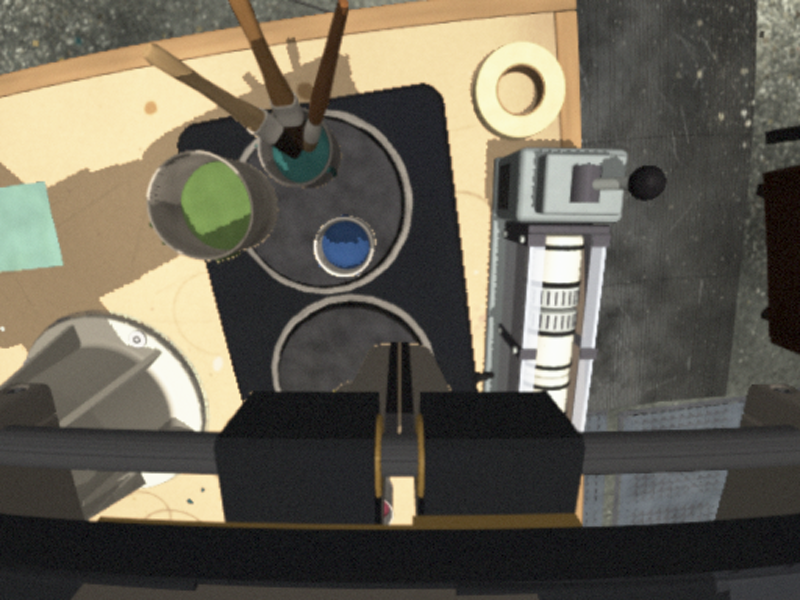

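View pics/s35.png

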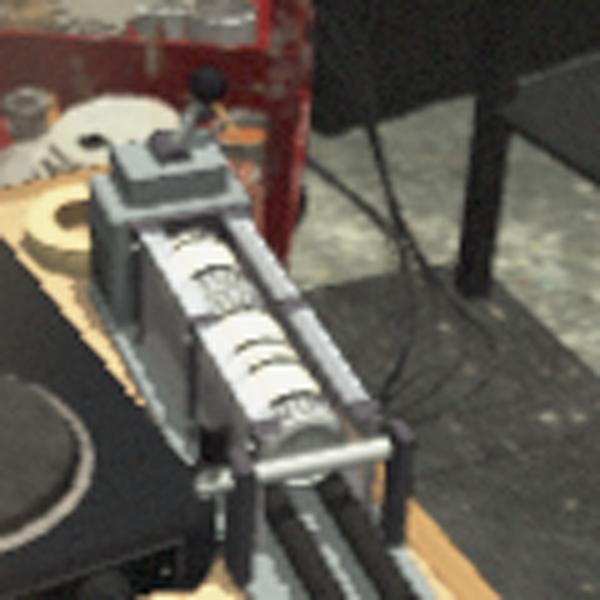

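View pics/scene35b.png

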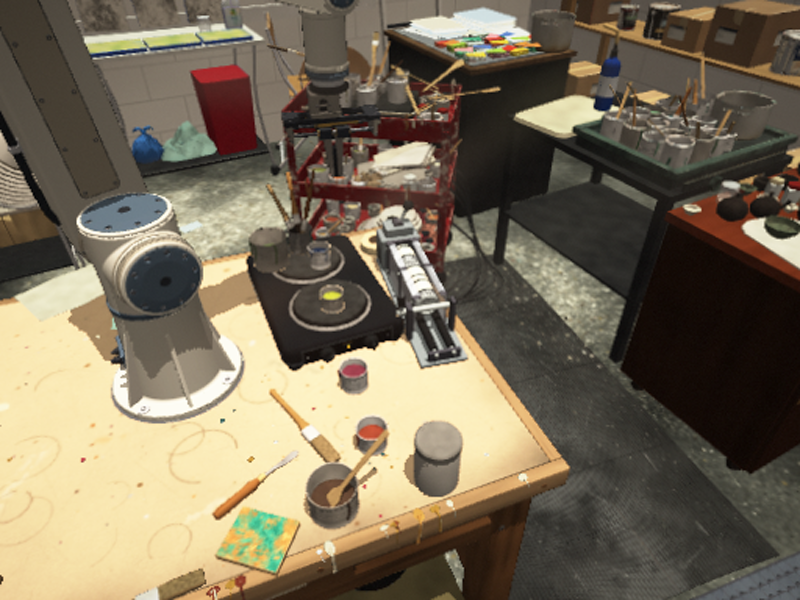

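```bash
python3 - <<'E'
from h import *; from mill import *
w=load('wrist35.png'); q=atz(w,648*.64-.5,183*.64-.5,.17); print('ball',tomill(*q[:2]))
w=load('wrist32.png')
for n,u,v,z in [('jar rear top',515,242,.09),('knob',430,276,.127),('bolt tip',557,277,.085),('lip end',515,262,.097)]:
    q=atz(w,u*.64-.5,v*.64-.5,z);print(n,tomill(*q[:2]).round(4))
E
```

```text
ball [0.02841869 0.1774325 ]
jar rear top [ 0.0018 -0.0825]
knob [-0.0697 -0.1039]
bolt tip [ 0.0409 -0.1121]
lip end [ 0.0008 -0.0978]
```

The lever ball is at mill x = +0.028 (on), the knob at x = -0.070 (home), and the last jar's outer end at y = -0.083, inside the mouth at -0.100. Handing in.

```bash
python3 -c "
from workcell import ctrl
print(ctrl.hand_in())"
```

```text
the job is handed in; nothing more can be done
None
```

The mill is loaded and started, and I handed the job in at about 58 s on the robot clock, against the 210 s limit. I drew the bolt back, tipped each of the three mill jars onto its side on the bench, laid it on the rollers and slid it under the guard. Then I pushed the bolt home and threw the start lever.

**Last checks:**
- **Jars:** all three lie end to end under the guard. The last one's outer end is at mill y ≈ -0.083, about 17 mm inside the mouth.
- **Bolt:** it ran 70 mm until it met its stop. The knob is at mill x ≈ -0.070, where home is -0.069.
- **Start lever:** the ball is at mill x ≈ +0.028, where on is +0.026, and it was pushed against its stop.
- **Everything else:** the pigment jar and both tins look unmoved in the last picture. The arm is clear of everything.

**What disagreed:**
- The fixed cameras and the wrist camera differed by up to about 1 cm on bench positions. I used values in between, and the grasps confirmed them.
- One jar was knocked about 3 cm aside, closer to the pigment jar, while the arm was elsewhere. I measured it again before tipping it.
- The camera put the knob about 9 mm off in mill y, but the knob can't move that way. I took it as error in reading the picture.

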